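# Set up the seed sprouter

## Task

Set up the seed sprouter for its next batch: first slide the drip tray fully home in the bay under the stand, its front plate against the stand; then take the cover off the stand and build all the trays that are there into one tower on the stand, each seated squarely inside the rim of the one below. The drain wells must alternate so that water zigzags down: the lowest tray's well goes over the drain slot at the mouth end of the stand, the next tray is turned end for end, and so on up, so that each sits stepped back from the well of the tray below; last, seat the cover on the top tray, and leave the mug, spice jar and spray bottle alone.

Things in the scene. Friction and masses are not known exactly. Their poses are not given: they have to be found in the camera images.
- stand: grey stand, fixed, 84 (x) x 162 (y) x 54 mm high. Origin: centre of its underside, on the worktop; +y (long axis) points to the mouth of the bay under its deck. On top, centred, a rimmed seat: rim top z = 54 mm, open inside 53 x 113 mm, 10 mm deep; the skids of a tray or the cover drop in with 2 mm play: seated, its origin is over the stand's at z = 49 mm
- stand_mouth (a point): middle of the bay's mouth, at worktop level, in the plane of the stand's face (stand frame y = 81 mm). The bay is 66 mm wide and 36 mm high, its mouth flared to about 74 mm over the last 15 mm; the worktop is its floor; it is closed at the far end, y = -75 mm
- stand_drain (a point): middle of the drain slot (30 x 12 mm) in the floor of the stand's seat, at the mouth end only: stand frame y = 49 mm, z = 44 mm
- drip_tray: grey drip tray on the worktop: pan 60 x 150 x 30 mm high, 0.2 kg, with a front plate 84 mm wide, 40 mm high at its +y end. Origin: centre of the pan's underside; y lengthwise, +y to the plate, z up. The pan can be gripped across its 60 mm. It slides -y end first into the stand's mouth; home, the plate's back (y = 75 mm) lies against the stand's face, both y axes alike
- drip_front (a point): middle of the outer face of the drip tray's front plate (its y = 81 mm), 20 mm up; at stand frame y = 87 mm when home. A finger pull 40 mm wide, 32 to 38 mm high, stands out from the face to y = 92 mm
- cover: white cover with a wooden bar knob, 0.14 kg; at the start it lies in the stand's seat. Plate 60 x 150 x 5 mm (z = 5 to 10 mm), under it two skids as on the trays. Origin: centre of the underside of the skids; y lengthwise, z up; it may lie either way round
- cover_knob (a point): point to grip in the cover's knob, 34 mm above the cover's origin; the knob is a bar 14 (x) x 50 (y) mm, z = 10 to 38 mm, gripped across x
- tray1: white sprouting tray (2 to 4 identical ones; absent if None), 60 x 150 x 38 mm high, 0.16 kg, right way up. Origin: centre of its underside; y lengthwise, +y towards its drain well; z up. Under it two skids 5 mm deep, 49 mm apart over all, y = -54 to 54 mm; pan's flat underside at z = 5, rim top at z = 38 mm. Grip across the 60 mm width, z about 24 mm
- tray1_well (a point): inner floor of tray1's drain well (y = 58 mm), parted by a notched cross wall (y = 41.5 to 45) from the seed bed. The bed is open from y = -71.5 to 41.5 mm, 53 mm wide: the skids of the tray or cover above drop in with 2 mm play, and its flat underside rests on this rim: seated, its origin is 33 mm higher and at y = -15 mm in this tray's frame
- tray2: white sprouting tray (2 to 4 identical ones; absent if None), 60 x 150 x 38 mm high, 0.16 kg, right way up. Origin: centre of its underside; y lengthwise, +y towards its drain well; z up. Under it two skids 5 mm deep, 49 mm apart over all, y = -54 to 54 mm; pan's flat underside at z = 5, rim top at z = 38 mm. Grip across the 60 mm width, z about 24 mm
- tray2_well (a point): inner floor of tray2's drain well (y = 58 mm), parted by a notched cross wall (y = 41.5 to 45) from the seed bed. The bed is open from y = -71.5 to 41.5 mm, 53 mm wide: the skids of the tray or cover above drop in with 2 mm play, and its flat underside rests on this rim: seated, its origin is 33 mm higher and at y = -15 mm in this tray's frame
- tray3: white sprouting tray (2 to 4 identical ones; absent if None), 60 x 150 x 38 mm high, 0.16 kg, right way up. Origin: centre of its underside; y lengthwise, +y towards its drain well; z up. Under it two skids 5 mm deep, 49 mm apart over all, y = -54 to 54 mm; pan's flat underside at z = 5, rim top at z = 38 mm. Grip across the 60 mm width, z about 24 mm
- tray3_well (a point): inner floor of tray3's drain well (y = 58 mm), parted by a notched cross wall (y = 41.5 to 45) from the seed bed. The bed is open from y = -71.5 to 41.5 mm, 53 mm wide: the skids of the tray or cover above drop in with 2 mm play, and its flat underside rests on this rim: seated, its origin is 33 mm higher and at y = -15 mm in this tray's frame
- tray4: white sprouting tray (2 to 4 identical ones; absent if None), 60 x 150 x 38 mm high, 0.16 kg, right way up. Origin: centre of its underside; y lengthwise, +y towards its drain well; z up. Under it two skids 5 mm deep, 49 mm apart over all, y = -54 to 54 mm; pan's flat underside at z = 5, rim top at z = 38 mm. Grip across the 60 mm width, z about 24 mm
- tray4_well (a point): inner floor of tray4's drain well (y = 58 mm), parted by a notched cross wall (y = 41.5 to 45) from the seed bed. The bed is open from y = -71.5 to 41.5 mm, 53 mm wide: the skids of the tray or cover above drop in with 2 mm play, and its flat underside rests on this rim: seated, its origin is 33 mm higher and at y = -15 mm in this tray's frame
- spray_bottle: small white spray bottle with pink top, 38 mm wide, 120 mm high, bystander to be left alone; origin: centre of its underside
- mug: white mug, 92 x 127 x 95 mm, bystander to be left alone; origin: middle of its underside
- spice_jar: spice jar with dark cap, 45 mm wide, 105 mm high, bystander to be left alone; origin: centre of its underside

How it is judged:
By the outcome, as a careful person would: the job done as asked, in the order asked, and still so for the second after the job is handed in, with the robot touching nothing.
Of tray1, tray2, tray3, tray4 only 2 to 4 are there at a start; the rules pass over those that are not, and their reading is None.
At some moment in a run one of tray1, tray2, tray3, tray4 may be knocked a few centimetres aside while the robot is not near it.
It also fails if it takes over 210 s, if anything falls off the work surface, if the arm or the gripper's body presses on something with over 40 N, if the wrist force passes 120 N, or if a joint passes its speed limit or range.

## Robot

A 6-joint arm with a two-finger parallel gripper is mounted at the origin on the work surface; the furniture and walls round the work are solid. World frame = base frame: x ahead of the robot, y to its left, z up, the work surface at z = 0. Lengths are in mm, angles in rad, forces in N, time in s.
With the tool pointing down it reaches from about 375 to 975 mm from the base axis. Payload 3.8 kg.
Tool frame: the origin (TCP) lies midway between the tips of the shut fingers; the grasp point (between the pads) lies 19 mm behind it; z points along the fingers, y is the line along which they close (so a half turn about z gives the same grasp; the last joint's range is limited). The gripper opens to 85 mm and grips with 20 to 120 N. Pads are 22 mm wide; open, the fingers measure 114 mm over their backs; the gripper's body (76 mm by 85 mm) begins 54 mm behind the grasp point. The pads swing forward as they close: fully open they stand 13 mm farther back than shut.
Start: joints at [1.075, 0.264, 1.604, -0, 1.274, -0.037], TCP at [298.936, 605.19, 209.18] pointing down, gripper open.
Joint ranges: [-2.63, 2.63], [-0.94, 2.18], [0.31, 2.57], [-1.31, 4.45], [0, 2.66], [-2.55, 2.55]. Speed limits (rad/s): [2.57, 2.57, 3.14, 3.14, 3.14, 3.14].

## Interface

Orientations are given as a unit quaternion [w, x, y, z].
In Python, from cell import * gives the robot as it stands.
- The arm moves only by the tool move_arm, never from a script. Its argument "steps" is a list of rows, each a list of 7 numbers: the turn, a rotation vector about the tool's x, y, z scaled (see below), then the shift along the tool's x, y, z scaled (see below), then the opening, from -1 (shut) to 1 (fully open), so that 0 is half open. In form: [[wx, wy, wz, dx, dy, dz, jaw], ...]. A call has 1 to 10 rows; each row is the pose to reach, as a shift and turn from the pose commanded when the call began, along the tool's axes at that moment; what a row does not reach only later rows make up. The controller multiplies each number of a shift by 200 mm and each number of a turn by 60 degrees. A row lasts 1/8 s, in which the tool goes at most 62.5 mm and 10.7 degrees, less where a joint would pass 70% of its speed; a pose out of reach is approached as far as the arm can. A call with a number of a shift or a turn outside -1 to 1 is refused whole. A call with a gripper value outside its range is refused whole. The fingers move at their own pace and stop on an object; "squeeze" is the grip in N (left out, the last holds). Time passes only in rows, so rows that repeat a pose let the fingers close. It gives the time, the measured TCP pose, the force, the opening and the grip force at its end, in the units of the state.
- observe(): the state, without advancing time (a new reading comes with each control period).
- read_camera(name): name is "side" or "top"; returns a dict with "img" (480x640x3 uint8, red, green, blue), "vfov" (degrees; the focal length in pixels is half the picture's height over the tangent of half this angle, whatever the lens; pixels are square), "cx", "cy" (the principal point, pixels), "R" (3x3) and "t" (3): a world point X has camera coordinates R X + t. Camera axes: x right, y down, z forward; pixel columns grow to the right and rows downward; lengths in mm; the calibration is good to about 2 mm. A picture is of the moment at which its call begins. There is no depth.
- sign_off(): hands the job in; it is judged then, once.
The state is a dict: "time_s": time; "joints": joint angles; "joint_vel": joint speeds; "joint_efforts": joint torques, N m; "position": TCP position; "tcp_rot": TCP orientation; "force": force on the tool from outside, world axes, zero at the start; "moment": the same for the moment, N m; "grip_width": finger opening in mm; "grip_force": force on a finger pad.
Only numpy, scipy, OpenCV 4.12 (cv2) and the standard library are available. Lean on these libraries where they do the work, as an engineer would, in place of code of your own. Each camera call takes 0.05 s, during which the arm holds its last target. There are 200 camera calls.

## Working session

There is one attempt and no reset: what is moved stays moved. The work goes in short steps, Python scripts to look and compute and a tool call to move; the robot and the scene stay as the last step left them, time stands still between calls to the robot, and variables do not carry over. Pictures are saved under pics/ and viewed, at most 14 in all, crops included, and the job is handed in when it is done.

Besides the shell and the picture viewer there is one more tool, called after "Request:" as name(argument=value, ...), one argument or row to a line, values as JSON. move_arm: Moves the arm, as the interface text tells. Shifts and turns lie within -1 to 1; 1 stands for 200 mm of shift or 60 degrees of turn. Its arguments: {"type":"object","properties":{"steps":{"type":"array","items":{"type":"array","items":{"type":"number"}}},"squeeze":{"type":"number"}},"required":["steps"]}

```bash
ls; mkdir -p pics
python3 - <<'E'
from cell import *
import cv2,numpy as np
for n in ("top","side"):
    c=read_camera(n); cv2.imwrite(f"pics/{n}0.png",c["img"][:,:,::-1])
    print(n,c["vfov"],c["cx"],c["cy"],np.round(c["R"],4).tolist(),np.round(c["t"],1).tolist())
o=observe(); print(o["time_s"],o["position"],o["tcp_rot"],o["grip_width"])
E
```

```text
pics
top 52.87142834633588 331.29660109504096 248.06405619337954 [[0.2874, -0.9578, 0.0039], [-0.9216, -0.2777, -0.2711], [0.2608, 0.0744, -0.9625]] [-93.0, 514.6, 1447.4]
side 45.89256820307777 318.2045119250819 235.14034005236135 [[0.3836, -0.9234, -0.0109], [-0.3856, -0.1494, -0.9105], [0.8391, 0.3535, -0.4134]] [-111.6, 277.9, 1265.0]
0.1 [298.6008056  604.553993   207.96694355] [-2.63784441e-04  2.27379015e-01  9.73805785e-01 -1.00364987e-03] 85.4304804667631
```

View pics/top0.png

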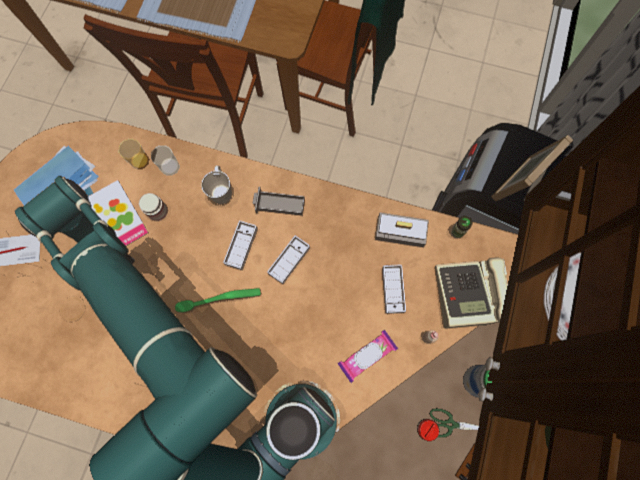

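View pics/side0.png

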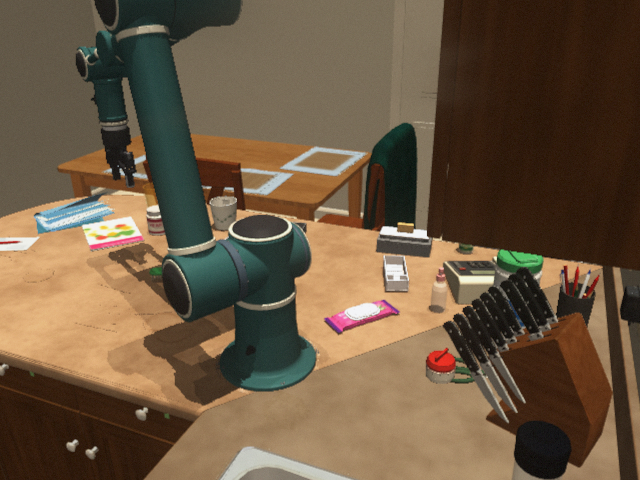

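The top view shows trays near (240,245), (289,259) and (394,289). The stand and cover are at (402,230), the drip tray at (279,203) with its plate to the left, and the spray bottle at (430,337). I'll zoom in for detail.

```bash
cat > h.py <<'E'
from cell import *
import cv2,numpy as np
from scipy.spatial.transform import Rotation as Ro
def f(c): return 240/np.tan(np.radians(c["vfov"]/2))
def ray(c,px,z):
    px=np.atleast_2d(px).astype(float)
    d=np.c_[(px[:,0]-c["cx"])/f(c),(px[:,1]-c["cy"])/f(c),np.ones(len(px))]@np.array(c["R"])
    o=-np.array(c["R"]).T@np.array(c["t"])
    return o+d*((z-o[2])/d[:,2:])
def proj(c,X):
    p=np.atleast_2d(X)@np.array(c["R"]).T+np.array(c["t"])
    return p[:,:2]/p[:,2:]*f(c)+[c["cx"],c["cy"]]
def whites(c,lo=150,minA=150):
    """bright grey blobs -> min area rects"""
    hsv=cv2.cvtColor(c["img"],cv2.COLOR_RGB2HSV)
    m=((hsv[...,2]>lo)&(hsv[...,1]<45)).astype(np.uint8)
    m=cv2.morphologyEx(m,cv2.MORPH_CLOSE,np.ones((5,5)))
    cs,_=cv2.findContours(m,cv2.RETR_EXTERNAL,cv2.CHAIN_APPROX_NONE)
    return [k for k in cs if cv2.contourArea(k)>minA]
def rect(c,k,z):
    """fit rectangle in the world plane z"""
    P=ray(c,k[:,0,:]+0.0,z)[:,:2].astype(np.float32)
    (x,y),(w,h),a=cv2.minAreaRect(P)
    if w<h: w,h,a=h,w,a+90
    return x,y,w,h,((a+90)%180)-90
E
python3 - <<'E'
from h import *
c=read_camera("top")
for k in whites(c):
    print(np.round(k[:,0].mean(0)),np.round(rect(c,k,38),1))
i=c["img"][180:330,215:475,::-1]
cv2.imwrite("pics/z1.png",cv2.resize(i,None,fx=3,fy=3,interpolation=cv2.INTER_CUBIC))
s=read_camera("side")
i=s["img"][205:320,280:480,::-1]
cv2.imwrite("pics/z2.png",cv2.resize(i,None,fx=4,fy=4,interpolation=cv2.INTER_CUBIC))
E
```

```text
[293. 431.] [-31.5  10.  152.9 151.5  17.1]
[367. 355.] [ 235.7 -139.8  110.2   55.   -37.6]
[550. 293.] [ 5.877e+02 -6.341e+02  1.557e+02  2.470e+01 -2.000e-01]
[394. 288.] [ 461.1 -165.2  150.7   59.3   19.5]
[477. 296.] [ 513.8 -391.4  188.9  142.7   21.1]
[501. 284.] [ 567.3 -489.9  165.8   38.7   21.5]
[568. 296.] [ 5.985e+02 -6.943e+02  2.881e+02  2.960e+01 -1.000e-01]
[288. 258.] [456.9 184.6 150.6  59.7 -18.6]
[ 20. 249.] [ 239.4 1011.7  136.6   99.8  -62.8]
[239. 244.] [ 4.577e+02  3.497e+02  1.511e+02  5.970e+01 -4.000e-01]
[402. 228.] [ 661.8 -140.3  158.6   78.   -82.4]
[122. 210.] [475.  761.4 218.7 181.  -40.4]
[ 87. 172.] [558.8 929.8 144.6  65.2  30.9]
[167. 158.] [669.9 684.8 111.5  54.6  34.1]
[549.  68.] [1408.9 -501.6  533.    66.8   -0. ]
[199.  19.] [1269.1  814.2  406.5  189.1  -87.4]
[106.   3.] [1190.2 1148.7  154.1   40.8  -73.1]
```

View pics/z1.png

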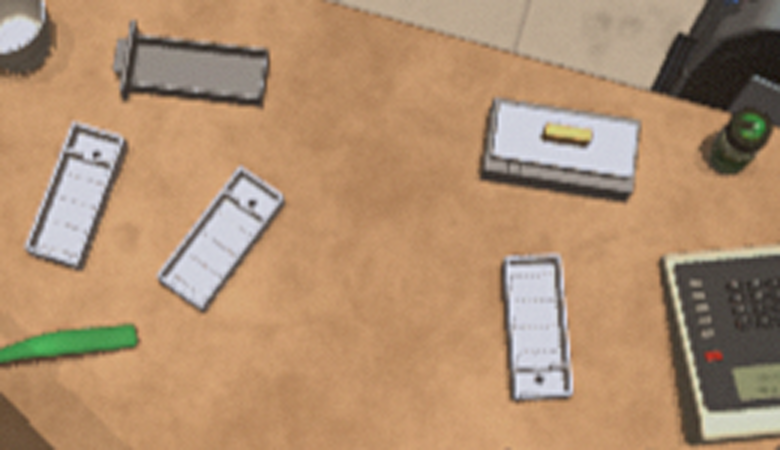

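View pics/z2.png

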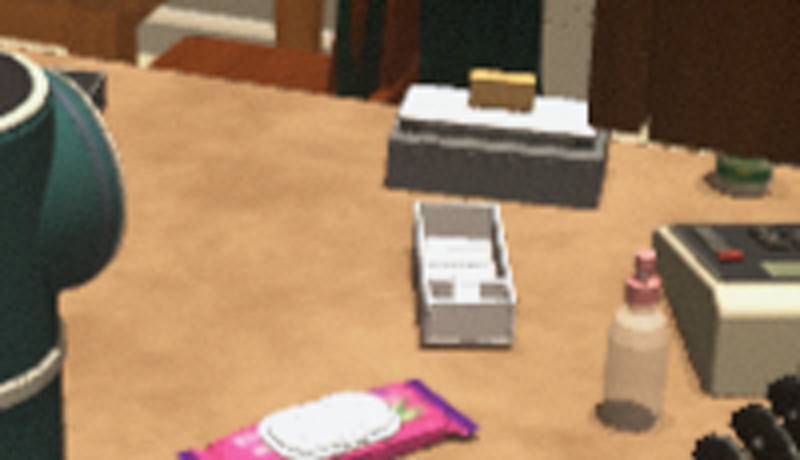

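Run:
```python
from h import *
c=read_camera("top");s=read_camera("side")
for q in (c,s): print(np.round(-np.array(q["R"]).T@q["t"]))
a=cv2.resize(c["img"][205:255,365:440,::-1],(800,533),interpolation=cv2.INTER_LANCZOS4)[:,:420]
a=cv2.resize(c["img"][208:256,370:434,::-1],(396,297),interpolation=cv2.INTER_LANCZOS4)
b=cv2.resize(s["img"][216:264,372:436,::-1],(396,297),interpolation=cv2.INTER_LANCZOS4)
d=np.hstack([a,b]); d=cv2.LUT(d,(255*(np.arange(256)/255)**.5).astype(np.uint8))
cv2.imwrite("pics/z3.png",d)
# knob (yellow wood on cover): mask
for q,n in((c,"top"),(s,"side")):
    h=cv2.cvtColor(q["img"],cv2.COLOR_RGB2HSV)
    m=cv2.inRange(h,(15,70,90),(35,255,255)); 
    x0,x1,y0,y1=(375,430,205,245) if n=="top" else (390,425,218,235)
    m2=np.zeros_like(m);m2[y0:y1,x0:x1]=m[y0:y1,x0:x1]
    k=max(cv2.findContours(m2,0,1)[0],key=cv2.contourArea)
    print(n,k[:,0].mean(0),cv2.boundingRect(k),np.round(rect(q,k,49+38),1))
# cover plate: bright white
h=cv2.cvtColor(c["img"],cv2.COLOR_RGB2HSV)
for lo in (190,205,220):
    m=((h[...,2]>lo)&(h[...,1]<45)).astype(np.uint8);m[:, :370]=0;m[:,435:]=0;m[:205]=0;m[255:]=0
    k=max(cv2.findContours(cv2.morphologyEx(m,3,np.ones((9,9))),0,1)[0],key=cv2.contourArea)
    print(lo,np.round(rect(c,k,59),1))
```

```text
[ 124.  -54. 1533.]
[-912. -509.  775.]
top [403.74285714 223.88571429] (396, 221, 16, 7) [ 657.2 -137.9   48.    14.   -82.5]
side [405.19148936 226.89361702] (397, 222, 17, 11) [ 634.8 -141.5   74.7   48.5   13.9]
190 [ 659.7 -139.6  147.8   56.9  -82.4]
205 [ 659.7 -139.6  147.    55.3  -82.5]
220 [ 659.4 -138.2  144.2   54.1  -82.4]
```

View pics/z3.png

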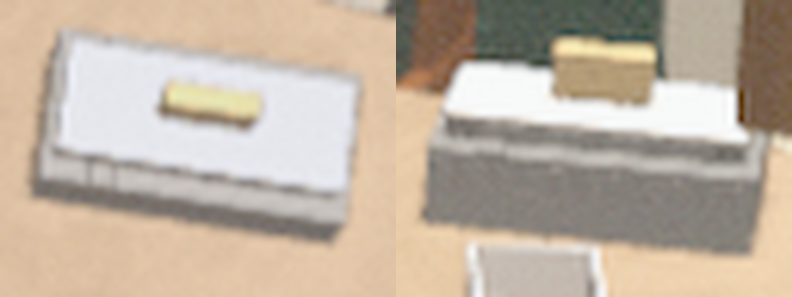

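The left end shows a joint in the rim and faces the drip tray, so I take the mouth to be at world +y. Next I'll measure the drip tray and the stand.

```bash
cat >> h.py <<'E'
def plan(x,y,z,cyaw):
    """print row (tool axes, scaled) from measured pose to target TCP with closing axis at cyaw deg, tool down"""
    o=observe(); q=o["tcp_rot"]; R=Ro.from_quat([q[1],q[2],q[3],q[0]])
    a=np.radians(cyaw); ty=np.array([np.cos(a),np.sin(a),0]); tz=np.array([0,0,-1.]); tx=np.cross(ty,tz)
    T=Ro.from_matrix(np.c_[tx,ty,tz])
    w=np.degrees((R.inv()*T).as_rotvec())/60; d=R.inv().apply(np.array([x,y,z])-o["position"])/200
    print("row",np.round(w,3).tolist(),np.round(d,3).tolist(),"mm",round(200*np.linalg.norm(d)),"deg",round(60*np.linalg.norm(w)))
def st():
    o=observe(); q=o["tcp_rot"]; R=Ro.from_quat([q[1],q[2],q[3],q[0]]).as_matrix()
    print("t",round(o["time_s"],1),"p",np.round(o["position"],1),"cyaw",round(np.degrees(np.arctan2(R[1,1],R[0,1])),1),"tz",np.round(R[:,2],3),"F",np.round(o["force"],1),"w",round(o["grip_width"],1),"gf",round(float(np.max(o["grip_force"])),1),"j6",round(o["joints"][5],2))
E
python3 - <<'E'
from h import *
c=read_camera("top")
h=cv2.cvtColor(c["img"],cv2.COLOR_RGB2HSV)
def reg(m,x0,x1,y0,y1):
    m2=np.zeros_like(m);m2[y0:y1,x0:x1]=m[y0:y1,x0:x1];return m2
m=reg(((h[...,1]<60)).astype(np.uint8)*255,248,312,180,222)
m=cv2.morphologyEx(m,3,np.ones((3,3)))
k=max(cv2.findContours(m,0,1)[0],key=cv2.contourArea)
print(cv2.boundingRect(k),cv2.contourArea(k),np.round(rect(c,k,30),1))
# pan only: open to drop the plate
P=ray(c,k[:,0],30)[:,:2]; r=rect(c,k,30)
a=np.radians(r[4]);u=np.array([np.cos(a),np.sin(a)]);v=np.array([-u[1],u[0]])
px=np.argwhere(m)[:,::-1];W=ray(c,px,30)[:,:2]-[r[0],r[1]]
s=W@u;t=W@v
for b in range(-100,100,10):
    i=(s>=b)&(s<b+10)
    if i.any(): print(b,np.round([t[i].min(),t[i].max()],1))
mug=reg((h[...,1]<50).astype(np.uint8)*255,195,240,160,210)
k=max(cv2.findContours(mug,0,1)[0],key=cv2.contourArea);print("mug",cv2.boundingRect(k),np.round(rect(c,k,95),1))
# stand outline
m=reg((h[...,1]<40).astype(np.uint8)*255,370,432,205,256)
k=max(cv2.findContours(m,0,1)[0],key=cv2.contourArea)
hl=cv2.approxPolyDP(cv2.convexHull(k),2,True)[:,0];print("stand hull",hl.tolist());print(np.round(ray(c,hl,54)[:,:2]).tolist())
E
```

```text
(253, 187, 51, 27) 827.0 [633.2 278.1 167.5  85.5 -81.3]
-90 [-16.4  19.6]
-80 [-36.3  42.8]
-70 [-42.8  32.1]
-60 [-34.4  27.4]
-50 [-33.1  28.3]
-40 [-34.2  26.7]
-30 [-33.7  28.1]
-20 [-32.3  29. ]
-10 [-33.5  27.3]
0 [-33.   28.8]
10 [-31.6  29.7]
20 [-32.8  28. ]
30 [-32.3  29.4]
40 [-30.9  30.4]
50 [-33.   28.7]
60 [-31.6  30.1]
70 [-30.2  31.1]
80 [-25.4  24.5]
mug (202, 166, 28, 33) [612.5 474.7  95.6  91.8  61.8]
stand hull [[380, 213], [427, 220], [425, 243], [422, 245], [377, 236]]
[[683.0, -57.0], [704.0, -209.0], [627.0, -221.0], [618.0, -214.0], [605.0, -68.0]]
```

Run:
```python
from h import *
c=read_camera("top"); s=read_camera("side")
def prof(c,o,ang,z,along,rng,ax):
    a=np.radians(ang);u=np.array([np.cos(a),np.sin(a)]);v=np.array([u[1],-u[0]]) # v: stand +x
    g=cv2.cvtColor(c["img"],cv2.COLOR_RGB2HSV)[...,1].astype(np.float32) # saturation
    gv=c["img"].mean(2).astype(np.float32)
    for t in rng:
        P=[np.r_[o+(v*t+u*q if ax=='x' else u*t+v*q),z] for q in along]
        p=proj(c,P).astype(np.float32)
        yield t,[float(cv2.remap(k,p[None,:,0],p[None,:,1],1).mean()) for k in (g,gv)]
o=np.array([658.5,-138.9])
for nm,ax,al,rg in(("x","x",np.arange(-60,61,10),list(range(-66,-20,4))+list(range(24,56,4))),("y","y",np.arange(-30,31,5),list(range(-96,-64,4))+list(range(64,96,4)))):
    print(nm,[(int(t),*map(round,v)) for t,v in prof(c,o,97.6,54,al,rg,ax)])
print("pan",[(int(t),*map(round,v)) for t,v in prof(c,np.array([632.8,269.4]),100.4,30,np.arange(-60,61,10),range(-50,51,4),"x")])
st(); plan(625.6,308.7,150,10.4)
```

```text
x [(-66, 115, 152), (-62, 115, 153), (-58, 108, 116), (-54, 66, 61), (-50, 48, 49), (-46, 40, 74), (-42, 26, 130), (-38, 25, 149), (-34, 29, 125), (-30, 27, 104), (-26, 13, 186), (-22, 16, 216), (24, 16, 214), (28, 17, 214), (32, 9, 183), (36, 35, 143), (40, 95, 140), (44, 117, 146), (48, 115, 148), (52, 115, 148)]
y [(-96, 113, 155), (-92, 112, 156), (-88, 113, 158), (-84, 115, 156), (-80, 82, 139), (-76, 20, 171), (-72, 17, 203), (-68, 16, 203), (64, 14, 205), (68, 16, 206), (72, 16, 187), (76, 18, 134), (80, 38, 106), (84, 101, 93), (88, 116, 133), (92, 116, 147)]
pan [(-50, 113, 157), (-46, 113, 157), (-42, 114, 158), (-38, 111, 126), (-34, 83, 64), (-30, 46, 60), (-26, 25, 117), (-22, 24, 141), (-18, 25, 141), (-14, 26, 141), (-10, 26, 140), (-6, 26, 140), (-2, 25, 140), (2, 26, 140), (6, 27, 139), (10, 27, 140), (14, 27, 141), (18, 28, 127), (22, 40, 80), (26, 52, 55), (30, 48, 104), (34, 88, 145), (38, 114, 152), (42, 116, 151), (46, 115, 151), (50, 115, 150)]
t 0.5 p [298.9 605.1 209.1] cyaw 63.7 tz [-0. -0. -1.] F [ 0.5 -1.1 -0.9] w 85.3 gf 0.0 j6 -0.04
row [-0.0, 0.0, 0.888] [-2.121, -0.605, 0.295] mm 445 deg 53
```

Request:
move_arm(
  steps=[
    [0,0,0,-1,-0.3,0,1],
    [0,0,0,-1,-0.3,0,1],
    [0,0,0,-1,-0.3,0,1],
    [0,0,0,-1,-0.3,0,1],
    [0,0,0,-1,-0.3,0,1],
  ],
)

```text
time_s: 1.08
position: [452.6, 462.0, 209.3]
tcp_rot: [-0.0, 0.229, 0.973, 0.0]
force: [-0.1, 0.1, 0.4]
grip_width: 85.3
grip_force: 0.0
```

Request:
move_arm(
  steps=[
    [0,0,0,-1,-0.3,0,1],
    [0,0,0,-1,-0.3,0,1],
    [0,0,0,-1,-0.3,0,1],
    [0,0,0,-1,-0.3,0,1],
    [0,0,0,-1,-0.3,0,1],
  ],
)

```text
time_s: 1.7
position: [604.4, 321.0, 208.9]
tcp_rot: [-0.0, 0.228, 0.974, 0.0]
force: [-0.2, 0.4, -0.1]
grip_width: 85.3
grip_force: 0.0
```

Request:
move_arm(
  steps=[
    [0,0,0.888,-0.12,0,0.295,1],
    [0,0,0.888,-0.12,0,0.295,1],
    [0,0,0.888,-0.12,0,0.295,1],
    [0,0,0.888,-0.12,0,0.295,1],
    [0,0,0.888,-0.12,0,0.295,1],
    [0,0,0.888,-0.12,0,0.295,1],
    [0,0,0.888,-0.12,0,0.295,1],
  ],
)

```text
time_s: 2.58
position: [624.9, 311.4, 150.3]
tcp_rot: [-0.0, 0.638, 0.77, 0.0]
force: [-0.1, -0.3, -0.3]
grip_width: 85.7
grip_force: 0.0
```

Run:
```python
from h import *
st(); plan(627,308.7,60,10.4); plan(627,308.7,2,10.4)
```

```text
t 2.6 p [624.9 311.4 150.3] cyaw 10.7 tz [-0.  0. -1.] F [-0.1 -0.3 -0.3] w 85.7 gf 0.0 j6 0.24
row [-0.0, -0.0, 0.005] [-0.016, 0.008, 0.451] mm 90 deg 0
row [-0.0, -0.0, 0.005] [-0.016, 0.008, 0.741] mm 148 deg 0
```

Request:
move_arm(
  steps=[
    [0,0,0,-0.016,0.008,0.25,1],
    [0,0,0,-0.016,0.008,0.45,1],
    [0,0,0,-0.016,0.008,0.6,1],
    [0,0,0,-0.016,0.008,0.68,1],
    [0,0,0,-0.016,0.008,0.73,1],
    [0,0,0,-0.016,0.008,0.73,1],
  ],
)

```text
time_s: 3.32
position: [628.2, 307.1, 4.3]
tcp_rot: [-0.0, 0.64, 0.769, 0.0]
force: [0.3, 0.7, -0.1]
grip_width: 85.2
grip_force: 0.0
```

Request:
move_arm(
  steps=[
    [0,0,0,0,0,0,0.2],
    [0,0,0,0,0,0,0.2],
    [0,0,0,0,0,0,0.2],
    [0,0,0,0,0,0,0.2],
    [0,0,0,0,0,0,0.2],
    [0,0,0,0,0,0,0.2],
    [0,0,0,0,0,0,0.2],
    [0,0,0,0,0,0,0.2],
  ],
  squeeze=30,
)

```text
time_s: 4.32
position: [628.4, 307.1, 4.7]
tcp_rot: [0.0, 0.64, 0.768, 0.0]
force: [-0.1, -1.3, 4.6]
grip_width: 51.4
grip_force: 2.4
```

Run:
```python
from h import *
st()
c=read_camera("top")
i=c["img"][165:305,225:415,::-1]
cv2.imwrite("pics/z4.png",cv2.resize(i,None,fx=4,fy=4,interpolation=cv2.INTER_CUBIC))
```

```text
t 4.3 p [628.4 307.1   4.7] cyaw 10.4 tz [ 0.001  0.    -1.   ] F [-0.1 -1.3  4.6] w 51.4 gf 2.4 j6 0.24
```

View pics/z4.png

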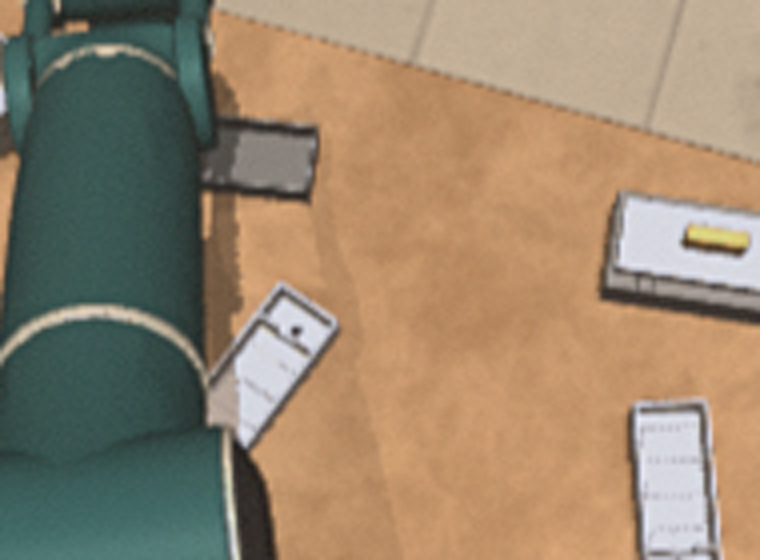

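The picture shows the gripper over the drip tray's plate end, with the pan still visible at (260,160). The stop at 51 mm is just the opening I commanded, so I'll close fully and see where the fingers stop.

Request:
move_arm(
  steps=[
    [0,0,0,0,0,0,-0.2],
    [0,0,0,0,0,0,-0.2],
    [0,0,0,0,0,0,-0.2],
    [0,0,0,0,0,0,-0.2],
    [0,0,0,0,0,0,-0.2],
    [0,0,0,0,0,0,-0.2],
  ],
  squeeze=30,
)

```text
time_s: 5.12
position: [625.2, 306.9, 6.7]
tcp_rot: [-0.002, 0.64, 0.768, -0.002]
force: [-12.2, -2.2, 21.1]
grip_width: 34.5
grip_force: 10.4
```

Run:
```python
from h import *
st(); c=read_camera("side"); X=proj(c,[[628,307,20]]); print(X)
x,y=map(int,X[0]); i=c["img"][max(0,y-60):y+40,max(0,x-70):x+70,::-1]
cv2.imwrite("pics/z5.png",cv2.resize(i,None,fx=4,fy=4,interpolation=cv2.INTER_CUBIC))
```

```text
t 5.1 p [625.2 306.9   6.7] cyaw 10.4 tz [-0.006 -0.001 -1.   ] F [-12.2  -2.2  21.1] w 34.5 gf 10.4 j6 0.24
[[271.9583854  226.63516647]]
```

View pics/z5.png

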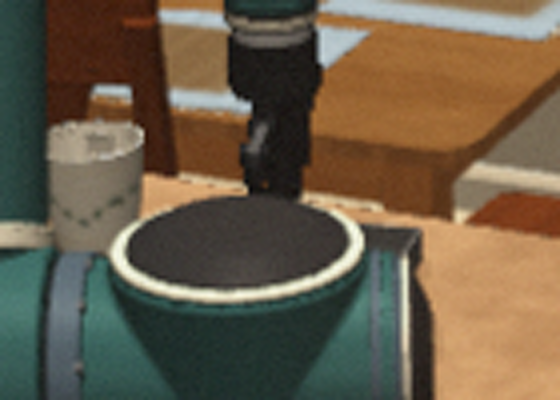

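The width fell to 34 mm with an upward force, so the pads seem to hold the pan too near their tips and splay over it. I'll open, check for a disturbed pan, and re-grip lower.

Request:
move_arm(
  steps=[
    [0,0,0,0,0,0,1],
    [0,0,0,0,0,0,1],
    [0,0,0,0,0,0,1],
    [0,0,0,0,0,0,1],
    [0,0,0,0,0,0,1],
    [0,0,0,0,0,0,1],
  ],
)

```text
time_s: 5.92
position: [628.1, 306.9, 4.0]
tcp_rot: [-0.0, 0.64, 0.768, -0.0]
force: [0.7, 0.2, -0.1]
grip_width: 85.1
grip_force: 0.0
```

Run:
```python
from h import *
st()
c=read_camera("top")
def prof(c,o,ang,z,along,rng):
    a=np.radians(ang);u=np.array([np.cos(a),np.sin(a)]);v=np.array([u[1],-u[0]])
    g=c["img"].mean(2).astype(np.float32)
    for t in rng:
        p=proj(c,[np.r_[o+v*t+u*q,z] for q in along]).astype(np.float32)
        yield t,round(float(cv2.remap(g,p[None,:,0],p[None,:,1],1).mean()))
for al in((-65,-60),(-50,-45),(-35,-30)): print(al,list(prof(c,np.array([634.8,269.7]),100.4,30,al,range(-46,46,4))))
```

```text
t 5.9 p [628.1 306.9   4. ] cyaw 10.4 tz [-0. -0. -1.] F [ 0.7  0.2 -0.1] w 85.1 gf 0.0 j6 0.24
(-65, -60) [(-46, 160), (-42, 152), (-38, 92), (-34, 51), (-30, 91), (-26, 134), (-22, 134), (-18, 132), (-14, 132), (-10, 132), (-6, 131), (-2, 132), (2, 132), (6, 130), (10, 134), (14, 133), (18, 102), (22, 60), (26, 76), (30, 130), (34, 146), (38, 147), (42, 148)]
(-50, -45) [(-46, 162), (-42, 148), (-38, 102), (-34, 49), (-30, 62), (-26, 114), (-22, 132), (-18, 132), (-14, 132), (-10, 131), (-6, 131), (-2, 131), (2, 131), (6, 131), (10, 131), (14, 132), (18, 109), (22, 61), (26, 50), (30, 107), (34, 143), (38, 154), (42, 159)]
(-35, -30) [(-46, 154), (-42, 145), (-38, 101), (-34, 56), (-30, 70), (-26, 111), (-22, 130), (-18, 131), (-14, 130), (-10, 131), (-6, 130), (-2, 130), (2, 130), (6, 131), (10, 132), (14, 131), (18, 106), (22, 63), (26, 65), (30, 114), (34, 145), (38, 155), (42, 156)]
```

Request:
move_arm(
  steps=[
    [0,0,0,0,0,0.02,1],
    [0,0,0,0,0,0.035,1],
    [0,0,0,0,0,0.035,1],
  ],
)

```text
time_s: 6.35
position: [627.6, 306.8, -3.5]
tcp_rot: [-0.0, 0.64, 0.768, -0.0]
force: [-0.1, 0.0, -0.1]
grip_width: 85.7
grip_force: 0.0
```

Request:
move_arm(
  steps=[
    [0,0,0,0,0,0,0.3],
    [0,0,0,0,0,0,0.3],
    [0,0,0,0,0,0,0.3],
    [0,0,0,0,0,0,0.3],
    [0,0,0,0,0,0,0.3],
    [0,0,0,0,0,0,0.3],
  ],
  squeeze=30,
)

```text
time_s: 7.1
position: [628.8, 307.3, -2.1]
tcp_rot: [0.0, 0.64, 0.768, 0.001]
force: [1.6, 1.0, 4.7]
grip_width: 58.6
grip_force: 33.1
```

Run:
```python
from h import *
st(); plan(627.5,78.3,2,7.6)
```

```text
t 7.1 p [628.8 307.3  -2.1] cyaw 10.4 tz [ 0.001  0.001 -1.   ] F [1.6 1.  4.7] w 58.6 gf 33.1 j6 0.24
row [0.001, -0.0, 0.047] [-1.125, -0.214, -0.021] mm 229 deg 3
```

Request:
move_arm(
  steps=[
    [0,0,0,0,0,-0.02,0.3],
    [0,0,0.047,-0.1,-0.02,-0.025,0.3],
    [0,0,0.047,-0.25,-0.05,-0.025,0.3],
    [0,0,0.047,-0.4,-0.08,-0.025,0.3],
    [0,0,0.047,-0.55,-0.11,-0.025,0.3],
    [0,0,0.047,-0.7,-0.14,-0.025,0.3],
    [0,0,0.047,-0.85,-0.17,-0.025,0.3],
    [0,0,0.047,-0.95,-0.19,-0.025,0.3],
    [0,0,0.047,-1,-0.214,-0.025,0.3],
    [0,0,0.047,-1,-0.214,-0.025,0.3],
  ],
)

```text
time_s: 8.35
position: [621.6, 102.0, 1.9]
tcp_rot: [-0.0, 0.659, 0.752, -0.0]
force: [0.8, 0.6, -2.3]
grip_width: 59.0
grip_force: 32.6
```

Run:
```python
from h import *
st(); c=read_camera("top")
i=c["img"][180:280,290:450,::-1]
cv2.imwrite("pics/z6.png",cv2.resize(i,None,fx=4,fy=4,interpolation=cv2.INTER_CUBIC))
def prof(c,o,ang,z,along,rng):
    a=np.radians(ang);u=np.array([np.cos(a),np.sin(a)]);v=np.array([u[1],-u[0]])
    g=c["img"].mean(2).astype(np.float32)
    for t in rng:
        p=proj(c,[np.r_[o+v*t+u*q,z] for q in along]).astype(np.float32)
        yield t,round(float(cv2.remap(g,p[None,:,0],p[None,:,1],1).mean()))
for q in range(95,180,15): print(q,list(prof(c,np.array([656.5,-139.2]),97.6,34,(q,q+5),range(-46,46,4))))
```

```text
t 8.3 p [621.6 102.    1.9] cyaw 7.5 tz [-0.001  0.    -1.   ] F [ 0.8  0.6 -2.3] w 59.0 gf 32.6 j6 -0.01
95 [(-46, 149), (-42, 151), (-38, 149), (-34, 151), (-30, 151), (-26, 150), (-22, 150), (-18, 149), (-14, 149), (-10, 148), (-6, 147), (-2, 147), (2, 149), (6, 148), (10, 148), (14, 152), (18, 150), (22, 150), (26, 151), (30, 149), (34, 147), (38, 147), (42, 148)]
110 [(-46, 142), (-42, 144), (-38, 146), (-34, 149), (-30, 149), (-26, 150), (-22, 150), (-18, 151), (-14, 148), (-10, 145), (-6, 144), (-2, 143), (2, 145), (6, 148), (10, 148), (14, 148), (18, 147), (22, 147), (26, 148), (30, 149), (34, 151), (38, 153), (42, 155)]
125 [(-46, 126), (-42, 119), (-38, 119), (-34, 129), (-30, 131), (-26, 128), (-22, 134), (-18, 141), (-14, 140), (-10, 133), (-6, 126), (-2, 124), (2, 128), (6, 134), (10, 138), (14, 138), (18, 129), (22, 127), (26, 136), (30, 145), (34, 149), (38, 152), (42, 154)]
140 [(-46, 118), (-42, 74), (-38, 48), (-34, 80), (-30, 124), (-26, 134), (-22, 136), (-18, 133), (-14, 132), (-10, 132), (-6, 133), (-2, 133), (2, 132), (6, 133), (10, 134), (14, 96), (18, 56), (22, 87), (26, 140), (30, 142), (34, 145), (38, 150), (42, 153)]
155 [(-46, 120), (-42, 68), (-38, 50), (-34, 90), (-30, 121), (-26, 133), (-22, 134), (-18, 135), (-14, 134), (-10, 133), (-6, 134), (-2, 133), (2, 134), (6, 135), (10, 135), (14, 103), (18, 52), (22, 70), (26, 120), (30, 146), (34, 153), (38, 152), (42, 152)]
170 [(-46, 121), (-42, 70), (-38, 50), (-34, 108), (-30, 140), (-26, 136), (-22, 135), (-18, 134), (-14, 133), (-10, 133), (-6, 134), (-2, 133), (2, 134), (6, 135), (10, 128), (14, 92), (18, 57), (22, 88), (26, 130), (30, 143), (34, 151), (38, 153), (42, 152)]
```

View pics/z6.png

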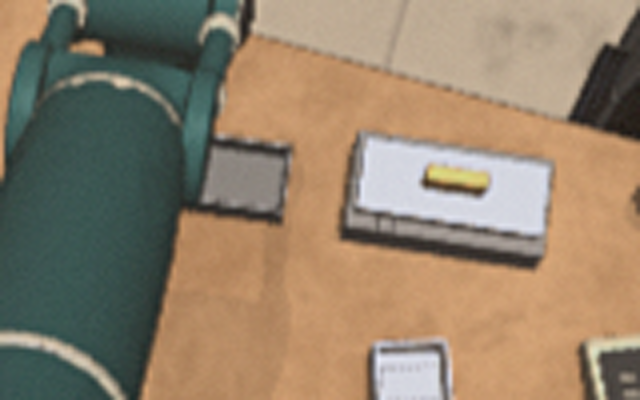

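Run:
```python
from h import *
st(); plan(627.3,88.9,-0.8,7.6);plan(643.6,-33,-0.8,7.6)
```

```text
t 8.4 p [622.  102.6   2.1] cyaw 7.6 tz [-0.  0. -1.] F [ 0.9  0.6 -1.7] w 58.6 gf 32.6 j6 -0.01
row [-0.0, -0.0, -0.0] [-0.072, 0.017, 0.014] mm 15 deg 0
row [-0.0, -0.0, -0.0] [-0.687, 0.018, 0.014] mm 137 deg 0
```

Request:
move_arm(
  steps=[
    [0,0,0,-0.04,0.017,0.005,0.3],
    [0,0,0,-0.09,0.017,0.014,0.3],
    [0,0,0,-0.14,0.018,0.014,0.3],
    [0,0,0,-0.19,0.018,0.014,0.3],
    [0,0,0,-0.24,0.018,0.014,0.3],
    [0,0,0,-0.27,0.018,0.014,0.3],
    [0,0,0,-0.3,0.018,0.014,0.3],
    [0,0,0,-0.33,0.018,0.014,0.3],
    [0,0,0,-0.33,0.018,0.014,0.3],
  ],
)

```text
time_s: 9.52
position: [634.7, 37.2, -0.6]
tcp_rot: [0.0, 0.659, 0.752, 0.0]
force: [-0.5, 0.1, -2.0]
grip_width: 58.9
grip_force: 32.6
```

Request:
move_arm(
  steps=[
    [0,0,0,-0.05,0,0,0.3],
    [0,0,0,-0.1,0,0,0.3],
    [0,0,0,-0.15,0,0,0.3],
    [0,0,0,-0.2,0,0,0.3],
    [0,0,0,-0.25,0,0,0.3],
    [0,0,0,-0.29,0,0,0.3],
    [0,0,0,-0.32,0,0,0.3],
    [0,0,0,-0.345,0,0,0.3],
    [0,0,0,-0.345,0,0,0.3],
  ],
)

```text
time_s: 10.65
position: [644.2, -31.4, -0.4]
tcp_rot: [0.001, 0.659, 0.753, 0.0]
force: [1.8, -0.3, -2.2]
grip_width: 58.5
grip_force: 32.7
```

Request:
move_arm(
  steps=[
    [0,0,0,0,0,0.007,0.3],
    [0,0,0,0,0,0.007,1],
    [0,0,0,0,0,0.007,1],
    [0,0,0,0,0,0.007,1],
    [0,0,0,0,0,0.007,1],
    [0,0,0,0,0,-0.2,1],
    [0,0,0,0,0,-0.5,1],
    [0,0,0,0.2,0,-0.5,-1],
    [0,0,0,0.47,0,-0.5,-1],
    [0,0,0,0.47,0,-0.5,-1],
  ],
)

```text
time_s: 11.9
position: [630.5, 65.6, 99.7]
tcp_rot: [-0.0, 0.657, 0.754, 0.0]
force: [0.6, -0.8, -0.2]
grip_width: 32.4
grip_force: 0.0
```

Run:
```python
from h import *
st(); o=np.array([657.7,-139]);u=np.array([-.1323,.9912])
p=o+u*195; plan(*p,15,7.6); p=o+u*125; plan(*p,15,7.6)
```

```text
t 11.9 p [630.5  65.6  99.7] cyaw 7.8 tz [-0.     0.001 -1.   ] F [ 0.6 -0.8 -0.2] w 32.4 gf 0.0 j6 -0.07
row [0.0, -0.001, 0.004] [-0.057, -0.001, 0.423] mm 85 deg 0
row [0.0, -0.001, 0.004] [-0.407, -0.002, 0.423] mm 117 deg 0
```

Request:
move_arm(
  steps=[
    [0,0,0,0,0,0.1,-1],
    [0,0,0,0,0,0.3,-1],
    [0,0,0,0,0,0.42,-1],
    [0,0,0,-0.05,0,0.42,-1],
    [0,0,0,-0.12,0,0.42,-1],
    [0,0,0,-0.19,0,0.42,-1],
    [0,0,0,-0.26,0,0.42,-1],
    [0,0,0,-0.33,0,0.42,-1],
    [0,0,0,-0.4,0,0.42,-1],
  ],
)

```text
time_s: 13.02
position: [643.0, -17.4, 16.7]
tcp_rot: [0.001, 0.659, 0.752, 0.001]
force: [-0.2, 4.8, 6.0]
grip_width: -0.1
grip_force: 3.3
```

Request:
move_arm(
  steps=[
    [0,0,0,-0.03,0,0,-1],
    [0,0,0,-0.05,0,0,-1],
    [0,0,0,-0.05,0,0,-1],
  ],
)

```text
time_s: 13.4
position: [644.5, -27.0, 16.6]
tcp_rot: [0.001, 0.659, 0.752, 0.001]
force: [0.6, 3.3, 5.2]
grip_width: -0.3
grip_force: 2.9
```

Request:
move_arm(
  steps=[
    [0,0,0,-0.02,0,0,-1],
    [0,0,0,-0.03,0,0,-1],
    [0,0,0,-0.03,0,0,-1],
  ],
)

```text
time_s: 13.78
position: [645.4, -32.4, 16.6]
tcp_rot: [0.001, 0.659, 0.753, 0.001]
force: [0.6, 3.8, 4.9]
grip_width: 0.1
grip_force: 3.4
```

Request:
move_arm(
  steps=[
    [0,0,0,-0.01,0,0,-1],
    [0,0,0,-0.02,0,0,-1],
    [0,0,0,-0.02,0,0,-1],
  ],
)

```text
time_s: 14.15
position: [646.1, -36.4, 16.6]
tcp_rot: [0.001, 0.659, 0.752, 0.001]
force: [1.0, 5.2, 5.3]
grip_width: -0.0
grip_force: 3.4
```

Request:
move_arm(
  steps=[
    [0,0,0,-0.01,0,0,-1],
    [0,0,0,-0.02,0,0,-1],
    [0,0,0,-0.02,0,0,-1],
  ],
)

```text
time_s: 14.52
position: [646.9, -40.1, 16.7]
tcp_rot: [0.001, 0.659, 0.752, 0.002]
force: [2.2, 4.7, 4.4]
grip_width: -0.1
grip_force: 3.4
```

Request:
move_arm(
  steps=[
    [0,0,0,-0.01,0,0,-1],
    [0,0,0,-0.015,0,0,-1],
    [0,0,0,-0.015,0,0,-1],
  ],
)

```text
time_s: 14.9
position: [647.5, -41.3, 16.7]
tcp_rot: [0.0, 0.659, 0.752, 0.003]
force: [1.7, 9.7, 5.1]
grip_width: -0.0
grip_force: 5.2
```

Request:
move_arm(
  steps=[
    [0,0,0,-0.01,0,0,-1],
    [0,0,0,-0.02,0,0,-1],
    [0,0,0,-0.02,0,0,-1],
    [0,0,0,-0.02,0,0,-1],
  ],
)

```text
time_s: 15.4
position: [647.6, -41.7, 16.7]
tcp_rot: [-0.002, 0.659, 0.752, 0.004]
force: [2.4, 20.6, 4.9]
grip_width: 0.4
grip_force: 9.4
```

Request:
move_arm(
  steps=[
    [0,0,0,0.1,0,0,-1],
    [0,0,0,0.3,0,0,-1],
    [0,0,0,0.3,0,-0.3,-1],
    [0,0,0,0.5,0.5,-0.9,1],
    [0,0,0,0.5,0.9,-0.9,1],
    [0,0,0,0.5,0.9,-0.9,1],
    [0,0,0,0.5,0.9,-0.9,1],
    [0,0,0,0.5,0.9,-0.9,1],
  ],
)

```text
time_s: 16.4
position: [813.1, 75.5, 195.8]
tcp_rot: [0.001, 0.658, 0.753, 0.0]
force: [-0.2, 0.1, 0.2]
grip_width: 85.1
grip_force: 0.0
```

Run:
```python
from h import *
st(); c=read_camera("top")
i=c["img"][190:330,220:440,::-1]
cv2.imwrite("pics/z7.png",cv2.resize(i,None,fx=3.6,fy=3.6,interpolation=cv2.INTER_CUBIC))
for k in whites(c):
    r=rect(c,k,38)
    if 130<r[2]<170 and 50<r[3]<90: print(np.round(k[:,0].mean(0)),np.round(r,1))
```

```text
t 16.4 p [813.1  75.5 195.8] cyaw 7.7 tz [ 0.002 -0.001 -1.   ] F [-0.2  0.1  0.2] w 85.1 gf 0.0 j6 -0.07
[394. 288.] [ 460.9 -165.2  150.8   59.6   19.3]
[403. 228.] [ 662.  -140.5  158.2   79.   -82.4]
```

View pics/z7.png

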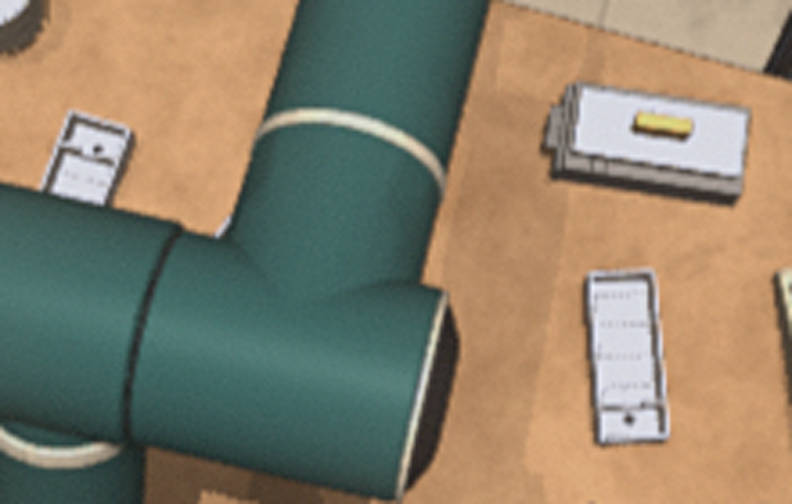

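The drip tray is home: its pull is at (553,130) and the plate sits against the stand. Next I take off the cover.

Run:
```python
from h import *
plan(658.5,-138.5,140,7.6);plan(658.5,-138.5,65,7.6)
```

```text
row [-0.001, 0.001, 0.0] [-0.956, -0.898, 0.274] mm 268 deg 0
row [-0.001, 0.001, 0.0] [-0.956, -0.897, 0.649] mm 293 deg 0
```

Request:
move_arm(
  steps=[
    [0,0,0,-0.956,-0.898,0.1,1],
    [0,0,0,-0.956,-0.898,0.2,1],
    [0,0,0,-0.956,-0.898,0.274,1],
    [0,0,0,-0.956,-0.898,0.274,1],
    [0,0,0,-0.956,-0.898,0.274,1],
    [0,0,0,-0.956,-0.898,0.274,1],
    [0,0,0,-0.956,-0.898,0.4,0.2],
    [0,0,0,-0.956,-0.898,0.55,0.2],
    [0,0,0,-0.956,-0.898,0.645,0.2],
    [0,0,0,-0.956,-0.898,0.645,0.2],
  ],
)

```text
time_s: 17.7
position: [657.4, -136.5, 64.3]
tcp_rot: [-0.002, 0.658, 0.753, -0.001]
force: [0.3, -0.9, 0.7]
grip_width: 51.2
grip_force: 0.0
```

Request:
move_arm(
  steps=[
    [0,0,0,0,0,0,-0.8],
    [0,0,0,0,0,0,-0.8],
    [0,0,0,0,0,0,-0.8],
    [0,0,0,0,0,0,-0.8],
    [0,0,0,0,0,0,-0.8],
    [0,0,0,0,0,0,-0.8],
    [0,0,0,0,0,0,-0.8],
  ],
  squeeze=25,
)

```text
time_s: 18.58
position: [658.4, -138.0, 66.3]
tcp_rot: [-0.0, 0.659, 0.752, -0.0]
force: [0.2, 0.7, 0.3]
grip_width: 9.1
grip_force: 0.0
```

Run:
```python
from h import *
st();plan(530,10,140,7.6);plan(530,10,17,7.6)
```

```text
t 18.6 p [ 658.4 -138.    66.3] cyaw 7.6 tz [-0.  0. -1.] F [0.2 0.7 0.3] w 9.1 gf 0.0 j6 -0.38
row [-0.0, -0.0, 0.0] [0.819, -0.538, -0.368] mm 209 deg 0
row [-0.0, -0.0, 0.0] [0.818, -0.538, 0.247] mm 202 deg 0
```

Run:
```python
from h import *
a=read_camera("top")["img"][200:262,365:445,::-1];b=read_camera("side")["img"][190:252,365:445,::-1]
cv2.imwrite("pics/z8.png",np.hstack([cv2.resize(k,(400,310),interpolation=cv2.INTER_CUBIC) for k in (a,b)]))
```

```text
(no output)
```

View pics/z8.png

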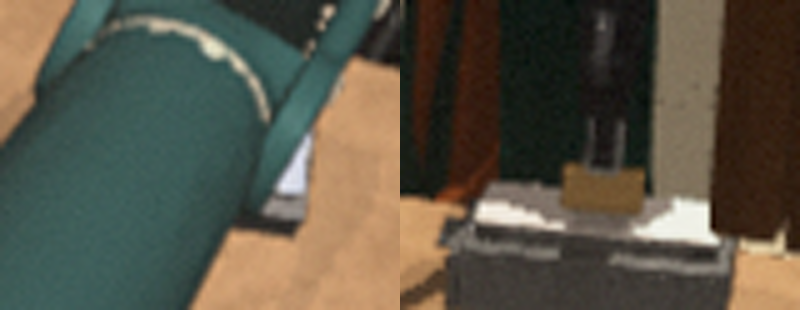

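Run:
```python
from h import *
s=read_camera("side")
for z in (66,75,83,87,95,105): print(z,np.round(proj(s,[[658.4,-138,z],[651,-138,z],[665,-138,z]]),1).tolist())
```

```text
66 [[405.4, 230.1], [404.7, 231.0], [405.9, 229.3]]
75 [[405.5, 227.4], [404.9, 228.3], [406.1, 226.6]]
83 [[405.6, 225.0], [405.0, 225.9], [406.2, 224.2]]
87 [[405.7, 223.8], [405.1, 224.7], [406.3, 223.0]]
95 [[405.9, 221.4], [405.2, 222.3], [406.4, 220.6]]
105 [[406.0, 218.4], [405.4, 219.3], [406.6, 217.6]]
```

The side view puts the fingertips at the knob's top, about 20 mm higher than the TCP reading suggests. That also explains the slip on the pan. I'll open and lower in small steps, watching the force.

Request:
move_arm(
  steps=[
    [0,0,0,0,0,-0.05,-0.1],
    [0,0,0,0,0,-0.05,-0.1],
    [0,0,0,0,0,-0.05,-0.1],
    [0,0,0,0,0,0,-0.1],
    [0,0,0,0,0,0.02,-0.1],
    [0,0,0,0,0,0.04,-0.1],
    [0,0,0,0,0,0.04,-0.1],
  ],
)

```text
time_s: 19.6
position: [657.9, -137.9, 57.5]
tcp_rot: [-0.001, 0.659, 0.752, -0.0]
force: [-0.0, -0.2, 1.1]
grip_width: 38.4
grip_force: 0.0
```

Request:
move_arm(
  steps=[
    [0,0,0,0,0,0.02,-0.1],
    [0,0,0,0,0,0.03,-0.1],
    [0,0,0,0,0,0.03,-0.1],
  ],
)

```text
time_s: 19.98
position: [658.2, -138.0, 52.2]
tcp_rot: [-0.0, 0.659, 0.752, -0.0]
force: [0.7, 0.4, 0.3]
grip_width: 38.4
grip_force: 0.0
```

Request:
move_arm(
  steps=[
    [0,0,0,0,0,0,-0.8],
    [0,0,0,0,0,0,-0.8],
    [0,0,0,0,0,0,-0.8],
    [0,0,0,0,0,0,-0.8],
    [0,0,0,0,0,0,-0.8],
  ],
  squeeze=25,
)

```text
time_s: 20.6
position: [659.0, -138.1, 52.8]
tcp_rot: [0.001, 0.659, 0.752, 0.0]
force: [2.2, 1.4, 1.3]
grip_width: 13.2
grip_force: 29.9
```

Gripped at 13 mm, so the real tips stand about 20 mm behind the TCP reading and I'll allow for that from here on. Next I lift the cover and park it near (530,10).

Request:
move_arm(
  steps=[
    [0,0,0,0,0,-0.1,-0.8],
    [0,0,0,0,0,-0.3,-0.8],
    [0,0,0,0.2,-0.13,-0.3,-0.8],
    [0,0,0,0.4,-0.26,-0.3,-0.8],
    [0,0,0,0.6,-0.4,-0.3,-0.8],
    [0,0,0,0.819,-0.538,-0.2,-0.8],
    [0,0,0,0.819,-0.538,0,-0.8],
    [0,0,0,0.819,-0.538,0.15,-0.8],
    [0,0,0,0.819,-0.538,0.21,-0.8],
    [0,0,0,0.819,-0.538,0.21,-0.8],
  ],
)

```text
time_s: 21.85
position: [529.2, 10.0, 10.0]
tcp_rot: [-0.001, 0.659, 0.752, -0.001]
force: [0.1, -0.2, -0.7]
grip_width: 13.1
grip_force: 29.6
```

Run:
```python
from h import *
st()
```

```text
t 21.9 p [529.2  10.   10. ] cyaw 7.6 tz [-0.002 -0.    -1.   ] F [ 0.1 -0.2 -0.7] w 13.1 gf 29.6 j6 -0.16
```

Request:
move_arm(
  steps=[
    [0,0,0,0,0,0.02,-0.8],
    [0,0,0,0,0,0.03,-0.8],
    [0,0,0,0,0,0.03,-0.3],
    [0,0,0,0,0,0.03,-0.3],
    [0,0,0,0,0,0.03,-0.3],
    [0,0,0,0,0,-0.2,-0.3],
    [0,0,0,0,0,-0.5,0.5],
    [0,0,0,0,0,-0.8,1],
    [0,0,0,0.1,0,-0.8,1],
    [0,0,0,0.1,0,-0.8,1],
  ],
)

```text
time_s: 23.1
position: [527.1, 30.8, 170.5]
tcp_rot: [0.0, 0.658, 0.753, 0.0]
force: [-0.6, -1.5, -0.3]
grip_width: 85.2
grip_force: 0.0
```

Run:
```python
from h import *
st();c=read_camera("top")
for k in whites(c):
    r=rect(c,k,38)
    if 50<r[2]<170 and 40<r[3]<90 and r[0]>0: print(np.round(k[:,0].mean(0)),np.round(r,1))
i=c["img"][190:330,210:450,::-1]
cv2.imwrite("pics/z9.png",cv2.resize(i,None,fx=3.3,fy=3.3,interpolation=cv2.INTER_CUBIC))
```

```text
t 23.1 p [527.1  30.8 170.5] cyaw 7.7 tz [ 0.  0. -1.] F [-0.6 -1.5 -0.3] w 85.2 gf 0.0 j6 -0.12
[367. 355.] [ 236.4 -140.3  108.6   55.   -37.6]
[394. 288.] [ 461.1 -165.2  150.7   59.3   19.5]
[362. 257.] [528.6 -40.3  59.9  51.4   7. ]
[285. 259.] [456.9 184.7 150.5  59.2 -18.1]
[239. 244.] [457.7 349.7 151.1  59.7  -0.5]
[169. 163.] [655.6 677.6  79.1  54.9  47.1]
[105.   3.] [1190.2 1148.7  154.1   40.8  -73.1]
```

View pics/z9.png

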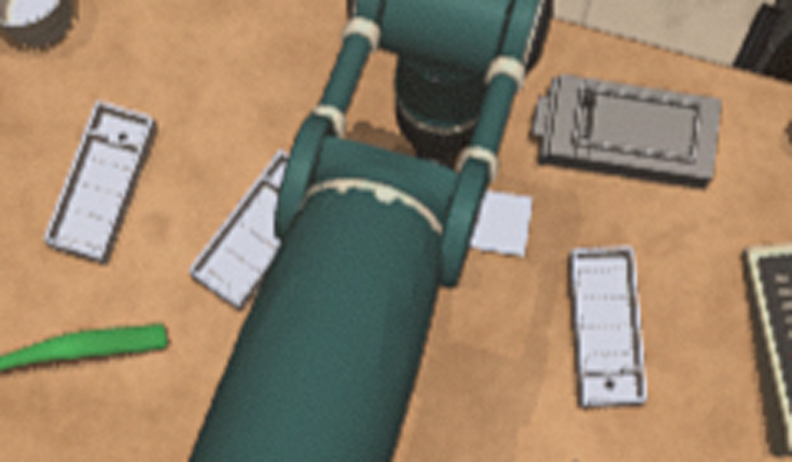

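The drain slot shows at the seat's left end, near (585,100), which confirms the mouth side. Now I'll refine the stand pose from its rim.

Run:
```python
from h import *
c=read_camera("top")
g=c["img"].mean(2).astype(np.float32)
def prof(o,ang,z,along,rng,ax):
    a=np.radians(ang);u=np.array([np.cos(a),np.sin(a)]);v=np.array([u[1],-u[0]])
    return [(t,round(float(cv2.remap(g,*[p.astype(np.float32)[None] for p in proj(c,[np.r_[o+(v*t+u*q if ax=="x" else u*t+v*q),z] for q in along]).T],1).mean())) for t in rng]
o=np.array([657.7,-139.])
for al in((-45,-25),(-5,20)): print(al,prof(o,97.6,54,np.arange(*al,3),range(-56,50,2),"x"))
print(prof(o,97.6,54,np.arange(-15,16,3),list(range(-90,-40,2)),"y"))
st();plan(457,184.8,120,-108.4); plan(461,-165.2,120,-70.5)
```

```text
File "<stdin>", line 6
    return [(t,round(float(cv2.remap(g,*[p.astype(np.float32)[None] for p in proj(c,[np.r_[o+(v*t+u*q if ax=="x" else u*t+v*q),z] for q in along]).T],1).mean())) for t in rng]
                                                                                                                                                                              ^
SyntaxError: closing parenthesis ']' does not match opening parenthesis '('
```

```bash
cat >> h.py <<'E'
def prof(c,o,ang,z,along,rng,ax):
    a=np.radians(ang);u=np.array([np.cos(a),np.sin(a)]);v=np.array([u[1],-u[0]]); g=c["img"].mean(2).astype(np.float32); r=[]
    for t in rng:
        p=proj(c,[np.r_[np.array(o)+(v*t+u*q if ax=="x" else u*t+v*q),z] for q in along]).astype(np.float32)
        r.append((t,round(float(cv2.remap(g,p[None,:,0],p[None,:,1],1).mean()))))
    return r
E
python3 - <<'E'
from h import *
c=read_camera("top")
o=[657.7,-139.]
for al in((-45,-25),(-5,20)): print(al,prof(c,o,97.6,54,np.arange(*al,3),range(-56,50,2),"x"))
print(prof(c,o,97.6,54,np.arange(-15,16,3),list(range(-90,-40,2))+list(range(50,90,2)),"y"))
st();plan(457,184.8,120,-108.4); plan(461,-165.2,120,-70.5)
E
```

```text
(-45, -25) [(-56, 93), (-54, 65), (-52, 51), (-50, 47), (-48, 49), (-46, 63), (-44, 94), (-42, 124), (-40, 142), (-38, 149), (-36, 148), (-34, 135), (-32, 113), (-30, 104), (-28, 113), (-26, 124), (-24, 137), (-22, 141), (-20, 143), (-18, 144), (-16, 144), (-14, 144), (-12, 144), (-10, 143), (-8, 143), (-6, 142), (-4, 142), (-2, 143), (0, 143), (2, 142), (4, 142), (6, 142), (8, 142), (10, 142), (12, 142), (14, 143), (16, 143), (18, 142), (20, 141), (22, 130), (24, 109), (26, 98), (28, 109), (30, 125), (32, 138), (34, 141), (36, 140), (38, 139), (40, 140), (42, 140), (44, 143), (46, 144), (48, 145)]
(-5, 20) [(-56, 99), (-54, 67), (-52, 51), (-50, 46), (-48, 49), (-46, 62), (-44, 91), (-42, 122), (-40, 141), (-38, 148), (-36, 147), (-34, 135), (-32, 113), (-30, 100), (-28, 110), (-26, 124), (-24, 137), (-22, 141), (-20, 143), (-18, 144), (-16, 143), (-14, 143), (-12, 143), (-10, 143), (-8, 143), (-6, 142), (-4, 142), (-2, 142), (0, 142), (2, 143), (4, 142), (6, 142), (8, 141), (10, 141), (12, 142), (14, 142), (16, 143), (18, 143), (20, 141), (22, 131), (24, 110), (26, 100), (28, 112),
[... 166 characters left out ...]
147), (-80, 139), (-78, 141), (-76, 142), (-74, 143), (-72, 142), (-70, 143), (-68, 143), (-66, 143), (-64, 141), (-62, 136), (-60, 135), (-58, 114), (-56, 101), (-54, 119), (-52, 135), (-50, 142), (-48, 144), (-46, 144), (-44, 143), (-42, 142), (50, 99), (52, 110), (54, 110), (56, 118), (58, 116), (60, 113), (62, 129), (64, 138), (66, 143), (68, 143), (70, 142), (72, 142), (74, 142), (76, 142), (78, 135), (80, 110), (82, 107), (84, 123), (86, 117), (88, 116)]
t 23.2 p [525.9  30.  168.5] cyaw 7.7 tz [-0.003 -0.    -1.   ] F [-1.   0.1 -0.3] w 85.5 gf 0.0 j6 -0.12
row [-0.002, 0.003, 1.934] [0.813, -0.237, 0.243] mm 176 deg 116
row [-0.003, 0.002, 1.303] [-0.924, -0.451, 0.244] mm 211 deg 78
```

Request:
move_arm(
  steps=[
    [0,0,0.97,0.813,-0.237,0.1,1],
    [0,0,0.97,0.813,-0.237,0.2,1],
    [0,0,0.97,0.813,-0.237,0.243,1],
    [0,0,0.97,0.813,-0.237,0.243,1],
    [0,0,0.97,0.813,-0.237,0.243,1],
    [0,0,0.97,0.813,-0.237,0.243,1],
    [0,0,0.97,0.813,-0.237,0.243,1],
  ],
)

```text
time_s: 24.08
position: [457.6, 184.1, 119.8]
tcp_rot: [0.0, 0.941, 0.338, -0.002]
force: [0.1, 0.3, -0.0]
grip_width: 84.9
grip_force: 0.0
```

Request:
move_arm(
  steps=[
    [0,0,0.965,0,0,0,1],
    [0,0,0.965,0,0,0,1],
    [0,0,0.965,0,0,0,1],
    [0,0,0.965,0,0,0,1],
    [0,0,0.965,0,0,0,1],
    [0,0,0.965,0,0,0,1],
    [0,0,0.965,0,0,0,1],
  ],
)

```text
time_s: 24.95
position: [458.3, 184.3, 120.8]
tcp_rot: [0.001, 0.987, -0.159, -0.001]
force: [-0.9, -0.1, -0.8]
grip_width: 85.7
grip_force: 0.0
```

Run:
```python
from h import *
st();plan(457,184.8,-12,-108.4)
```

```text
t 24.9 p [458.3 184.3 120.8] cyaw -108.3 tz [-0.002 -0.001 -1.   ] F [-0.9 -0.1 -0.8] w 85.7 gf 0.0 j6 2.22
row [0.001, 0.001, 0.001] [-0.006, -0.001, 0.664] mm 133 deg 0
```

Request:
move_arm(
  steps=[
    [0,0,0,-0.006,0,0.25,1],
    [0,0,0,-0.006,0,0.45,1],
    [0,0,0,-0.006,0,0.55,1],
    [0,0,0,-0.006,0,0.6,1],
    [0,0,0,-0.006,0,0.63,1],
    [0,0,0,-0.006,0,0.65,1],
    [0,0,0,-0.006,0,0.65,1],
  ],
)

```text
time_s: 25.82
position: [458.2, 185.4, -7.8]
tcp_rot: [-0.0, 0.987, -0.16, 0.0]
force: [-0.3, 0.2, 0.3]
grip_width: 85.4
grip_force: 0.0
```

Request:
move_arm(
  steps=[
    [0,0,0,0,0,0,0.3],
    [0,0,0,0,0,0,0.3],
    [0,0,0,0,0,0,0.3],
    [0,0,0,0,0,0,0.3],
    [0,0,0,0,0,0,0.3],
    [0,0,0,0,0,0,0.3],
  ],
  squeeze=30,
)

```text
time_s: 26.58
position: [458.5, 185.5, -7.4]
tcp_rot: [-0.0, 0.987, -0.161, 0.001]
force: [-1.7, -0.1, 5.7]
grip_width: 59.2
grip_force: 32.8
```

Run:
```python
from h import *
st();plan(457,184.8,110,-108.4)
```

```text
t 26.6 p [458.5 185.5  -7.4] cyaw -108.5 tz [ 0.001  0.    -1.   ] F [-1.7 -0.1  5.7] w 59.2 gf 32.8 j6 2.23
row [-0.001, -0.001, -0.001] [-0.005, 0.005, -0.587] mm 117 deg 0
```

Request:
move_arm(
  steps=[
    [0,0,0,0,0,-0.1,0.3],
    [0,0,0,0,0,-0.3,0.3],
    [0,0,0,0,0,-0.5,0.3],
    [0,0,0,0,0,-0.6,0.3],
    [0,0,-0.97,0,0,-0.65,0.3],
    [0,0,-0.97,0,0,-0.65,0.3],
    [0,0,-0.97,0,0,-0.65,0.3],
    [0,0,-0.97,0,0,-0.65,0.3],
    [0,0,-0.97,0,0,-0.65,0.3],
    [0,0,-0.97,0,0,-0.65,0.3],
  ],
)

```text
time_s: 27.82
position: [457.0, 184.9, 121.0]
tcp_rot: [0.0, 0.94, 0.341, -0.001]
force: [-0.1, -0.1, -1.4]
grip_width: 59.3
grip_force: 33.5
```

Request:
move_arm(
  steps=[
    [0,0,-0.965,0,0,0,0.3],
    [0,0,-0.965,0,0,0,0.3],
    [0,0,-0.965,0,0,0,0.3],
    [0,0,-0.965,0,0,0,0.3],
    [0,0,-0.965,0,0,0,0.3],
    [0,0,-0.965,0,0,0,0.3],
    [0,0,-0.965,0,0,0,0.3],
  ],
)

```text
time_s: 28.7
position: [457.1, 185.0, 121.1]
tcp_rot: [-0.0, 0.659, 0.752, -0.001]
force: [-0.4, -0.5, -1.8]
grip_width: 59.1
grip_force: 33.5
```

Run:
```python
from h import *
st();plan(658.1,-137.8,100,7.6)
```

```text
t 28.7 p [457.1 185.  121.1] cyaw 7.6 tz [-0.001 -0.    -1.   ] F [-0.4 -0.5 -1.8] w 59.1 gf 33.5 j6 0.2
row [-0.001, 0.0, -0.001] [-1.732, 0.784, 0.105] mm 381 deg 0
```

Request:
move_arm(
  steps=[
    [0,0,0,-0.2,0.09,0,0.3],
    [0,0,0,-0.45,0.2,0,0.3],
    [0,0,0,-0.7,0.32,0,0.3],
    [0,0,0,-0.866,0.392,0,0.3],
    [0,0,0,-0.866,0.392,0,0.3],
  ],
)

```text
time_s: 29.32
position: [559.4, 21.7, 121.5]
tcp_rot: [0.0, 0.66, 0.751, -0.0]
force: [-0.2, -0.0, -1.8]
grip_width: 59.7
grip_force: 33.6
```

Request:
move_arm(
  steps=[
    [0,0,0,-0.2,0.09,0,0.3],
    [0,0,0,-0.45,0.2,0,0.3],
    [0,0,0,-0.7,0.32,0,0.3],
    [0,0,0,-0.866,0.392,0.1,0.3],
    [0,0,0,-0.866,0.392,0.1,0.3],
    [0,0,0,-0.866,0.392,0.1,0.3],
  ],
)

```text
time_s: 30.08
position: [658.1, -136.0, 101.1]
tcp_rot: [-0.001, 0.659, 0.752, -0.0]
force: [0.7, 0.3, -1.3]
grip_width: 59.6
grip_force: 33.5
```

Run:
```python
from h import *
st();plan(658.1,-137.8,42,7.6);c=read_camera("top")
i=c["img"][195:275,355:455,::-1]
cv2.imwrite("pics/z10.png",cv2.resize(i,None,fx=6,fy=6,interpolation=cv2.INTER_CUBIC))
o=[658.3,-139]
for q in ((-65,-57),(-50,-40)): print(q,prof(c,o,97.6,54,np.arange(*q,2),range(-50,50,4),"x"),prof(c,o,97.6,108+38,np.arange(*q,2),range(-50,50,4),"x"))
```

```text
t 30.1 p [ 658.1 -136.   101.1] cyaw 7.6 tz [-0.002  0.001 -1.   ] F [ 0.7  0.3 -1.3] w 59.6 gf 33.5 j6 -0.37
row [-0.002, -0.001, 0.0] [-0.009, -0.0, 0.295] mm 59 deg 0
(-65, -57) [(-50, 46), (-46, 76), (-42, 129), (-38, 135), (-34, 119), (-30, 83), (-26, 68), (-22, 72), (-18, 71), (-14, 67), (-10, 72), (-6, 74), (-2, 76), (2, 84), (6, 85), (10, 88), (14, 93), (18, 97), (22, 101), (26, 106), (30, 107), (34, 105), (38, 97), (42, 86), (46, 79)] [(-50, 140), (-46, 136), (-42, 107), (-38, 82), (-34, 92), (-30, 188), (-26, 209), (-22, 193), (-18, 172), (-14, 139), (-10, 105), (-6, 92), (-2, 92), (2, 95), (6, 94), (10, 93), (14, 91), (18, 92), (22, 90), (26, 87), (30, 84), (34, 80), (38, 74), (42, 75), (46, 71)]
(-50, -40) [(-50, 46), (-46, 58), (-42, 76), (-38, 57), (-34, 48), (-30, 54), (-26, 60), (-22, 60), (-18, 63), (-14, 62), (-10, 63), (-6, 65), (-2, 66), (2, 68), (6, 67), (10, 68), (14, 65), (18, 65), (22, 82), (26, 108), (30, 116), (34, 106), (38, 103), (42, 88), (46, 77)] [(-50, 66), (-46, 66), (-42, 73), (-38, 76), (-34, 79), (-30, 83), (-26, 85), (-22, 89), (-18, 93), (-14, 96), (-10, 99), (-6, 100), (-2, 95), (2, 86), (6, 75), (10, 72), (14, 70), (18, 74), (22, 78), (26, 85), (30, 89), (34, 91), (38, 89), (42, 73), (46, 49)]
```

View pics/z10.png

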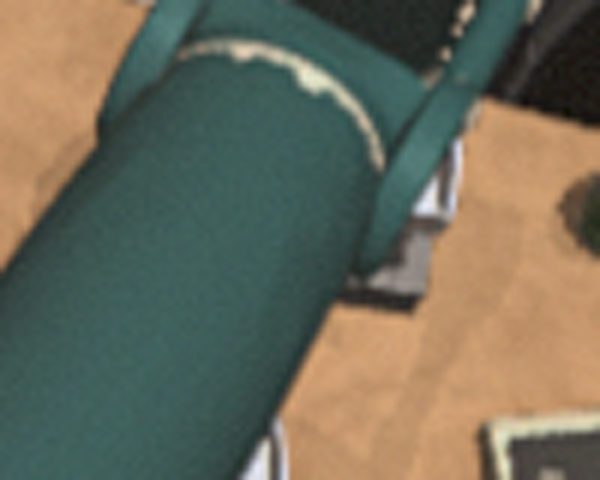

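Request:
move_arm(
  steps=[
    [0,0,0,-0.009,-0.002,0.1,0.3],
    [0,0,0,-0.009,-0.002,0.2,0.3],
    [0,0,0,-0.009,-0.002,0.25,0.3],
    [0,0,0,-0.009,-0.002,0.27,0.3],
    [0,0,0,-0.009,-0.002,0.28,0.3],
    [0,0,0,-0.009,-0.002,0.28,0.3],
  ],
)

```text
time_s: 30.88
position: [659.3, -139.4, 46.2]
tcp_rot: [0.0, 0.659, 0.752, 0.0]
force: [-0.6, 0.8, -1.3]
grip_width: 59.7
grip_force: 33.6
```

```bash
python3 -c "
from h import *
st()"
```

```text
t 30.9 p [ 659.3 -139.4   46.2] cyaw 7.6 tz [ 0.001 -0.    -1.   ] F [-0.6  0.8 -1.3] w 59.7 gf 33.6 j6 -0.38
```

Request:
move_arm(
  steps=[
    [0,0,0,0,0,0.01,0.3],
    [0,0,0,0,0,0.02,0.3],
    [0,0,0,0,0,0.02,0.3],
  ],
)

```text
time_s: 31.25
position: [659.3, -138.9, 42.0]
tcp_rot: [0.0, 0.659, 0.752, 0.001]
force: [1.5, 1.5, -1.3]
grip_width: 59.3
grip_force: 33.7
```

Request:
move_arm(
  steps=[
    [0,0,0,0,0,0.01,0.3],
    [0,0,0,0,0,0.015,0.3],
    [0,0,0,0,0,0.015,0.3],
  ],
)

```text
time_s: 31.62
position: [659.4, -138.9, 41.7]
tcp_rot: [0.0, 0.659, 0.752, 0.0]
force: [-3.7, 3.7, 12.9]
grip_width: 59.2
grip_force: 35.2
```

Request:
move_arm(
  steps=[
    [0,0,0,0,0,0,0.6],
    [0,0,0,0,0,0,1],
    [0,0,0,0,0,0,1],
    [0,0,0,0,0,0,1],
    [0,0,0,0,0,-0.1,1],
    [0,0,0,0,0,-0.4,1],
    [0,0,0,0,0,-0.5,1],
    [0,0,0,0,0,-0.5,1],
  ],
)

```text
time_s: 32.62
position: [661.1, -139.8, 142.7]
tcp_rot: [0.003, 0.659, 0.752, 0.001]
force: [0.4, -0.3, -0.6]
grip_width: 85.1
grip_force: 0.0
```

Run:
```python
from h import *
st();plan(461,-165.2,120,-70.5)
```

```text
t 32.6 p [ 661.1 -139.8  142.7] cyaw 7.6 tz [ 0.006 -0.002 -1.   ] F [ 0.4 -0.3 -0.6] w 85.1 gf 0.0 j6 -0.38
row [0.006, -0.002, 1.302] [0.007, -1.009, 0.107] mm 203 deg 78
```

Run:
```python
from h import *
c=read_camera("top");o=observe()["position"]
for k in whites(c):
    r=rect(c,k,38)
    if 100<r[2]<170 and 40<r[3]<90 and r[0]>300: print(np.round(k[:,0].mean(0)),np.round(r,1))
plan(461,-165.2,120,-70.5)
```

```text
[397. 292.] [ 458.3 -166.4  145.1   59.2   19.4]
[239. 244.] [457.7 349.3 151.1  60.5  -0.6]
[167. 158.] [669.6 684.4 112.7  55.4  34.7]
[105.   3.] [1187.6 1149.6  158.3   45.3  -73.1]
row [0.002, -0.001, 1.302] [0.003, -1.001, 0.098] mm 201 deg 78
```

Request:
move_arm(
  steps=[
    [0,0,0,0,-0.1,-0.1,1],
    [0,0,0.3,0,-0.4,0,1],
    [0,0,0.65,0,-0.7,0.098,1],
    [0,0,0.65,0,-1,0.098,1],
    [0,0,0.65,0,-1,0.098,1],
    [0,0,0.65,0,-1,0.098,1],
  ],
)

```text
time_s: 33.42
position: [458.5, -165.2, 117.2]
tcp_rot: [-0.001, 0.872, 0.49, -0.001]
force: [0.5, 0.2, -0.1]
grip_width: 85.6
grip_force: 0.0
```

Request:
move_arm(
  steps=[
    [0,0,0.652,0,0,0,1],
    [0,0,0.652,0,0,0,1],
    [0,0,0.652,0,0,0,1],
    [0,0,0.652,0,0,0,1],
    [0,0,0.652,0,0,0,1],
    [0,0,0.652,0,0,0,1],
  ],
)

```text
time_s: 34.17
position: [460.8, -165.5, 118.7]
tcp_rot: [-0.0, 0.985, 0.171, -0.0]
force: [0.3, -0.6, 0.6]
grip_width: 85.3
grip_force: 0.0
```

Run:
```python
from h import *
st();plan(461.5,-165.2,-8,-70.5)
```

```text
t 34.2 p [ 460.8 -165.5  118.7] cyaw -70.3 tz [-0.001  0.    -1.   ] F [ 0.3 -0.6  0.6] w 85.3 gf 0.0 j6 0.83
row [-0.001, 0.001, 0.003] [0.004, -0.0, 0.633] mm 127 deg 0
```

Request:
move_arm(
  steps=[
    [0,0,0.003,0.004,0,0.25,1],
    [0,0,0.003,0.004,0,0.45,1],
    [0,0,0.003,0.004,0,0.55,1],
    [0,0,0.003,0.004,0,0.6,1],
    [0,0,0.003,0.004,0,0.633,1],
    [0,0,0.003,0.004,0,0.633,1],
  ],
)

```text
time_s: 34.92
position: [461.8, -165.6, -7.1]
tcp_rot: [0.0, 0.986, 0.168, 0.0]
force: [0.5, -0.5, -0.9]
grip_width: 85.5
grip_force: 0.0
```

Request:
move_arm(
  steps=[
    [0,0,0,0,0,0,0.3],
    [0,0,0,0,0,0,0.3],
    [0,0,0,0,0,0,0.3],
    [0,0,0,0,0,0,0.3],
    [0,0,0,0,0,0,0.3],
    [0,0,0,0,0,0,0.3],
  ],
  squeeze=30,
)

```text
time_s: 35.67
position: [462.3, -165.8, -6.3]
tcp_rot: [0.0, 0.986, 0.168, 0.001]
force: [-1.5, 0.2, 5.7]
grip_width: 59.3
grip_force: 33.0
```

Run:
```python
from h import *
st()
```

```text
t 35.7 p [ 462.3 -165.8   -6.3] cyaw -70.7 tz [ 0.002 -0.001 -1.   ] F [-1.5  0.2  5.7] w 59.3 gf 33.0 j6 0.84
```

Request:
move_arm(
  steps=[
    [0,0,0,0,0,-0.1,0.3],
    [0,0,0,0,0,-0.3,0.3],
    [0,0,0,0,0,-0.55,0.3],
    [0,0,0,0,0,-0.75,0.3],
    [0,0,-0.65,0,0,-0.75,0.3],
    [0,0,-0.65,0,0,-0.75,0.3],
    [0,0,-0.65,0,0,-0.75,0.3],
    [0,0,-0.65,0,0,-0.75,0.3],
    [0,0,-0.65,0,0,-0.75,0.3],
  ],
)

```text
time_s: 36.8
position: [460.9, -165.3, 142.1]
tcp_rot: [-0.0, 0.874, 0.487, -0.0]
force: [0.6, -1.3, -2.4]
grip_width: 59.2
grip_force: 33.7
```

Request:
move_arm(
  steps=[
    [0,0,-0.65,0,0,0,0.3],
    [0,0,-0.65,0,0,0,0.3],
    [0,0,-0.65,0,0,0,0.3],
    [0,0,-0.65,0,0,0,0.3],
    [0,0,-0.65,0,0,0,0.3],
    [0,0,-0.65,0,0,0,0.3],
  ],
)

```text
time_s: 37.55
position: [461.3, -165.4, 142.4]
tcp_rot: [-0.0, 0.662, 0.75, -0.0]
force: [-0.8, -0.0, -1.2]
grip_width: 59.3
grip_force: 33.7
```

Run:
```python
from h import *
c=read_camera("top")
for k in whites(c):
    r=rect(c,k,87)
    if 100<r[2]<170 and 40<r[3]<90 and r[0]>400: print(np.round(k[:,0].mean(0)),np.round(r,1))
o=[659.5-3.3,-139]
print(prof(c,o,97.6,87,np.arange(-15,16,3),list(range(-90,-60,2))+list(range(34,92,2)),"y"))
print(prof(c,o,97.6,54,np.arange(-12,13,3),list(range(-94,-72,2)),"y"))
st()
```

```text
[347. 255.] [509.1   5.3 142.4  58.2 -82.6]
[239. 244.] [ 4.468e+02  3.363e+02  1.462e+02  5.810e+01 -4.000e-01]
[401. 222.] [ 648.  -139.6  157.    81.2  -81.9]
[(-90, 129), (-88, 127), (-86, 124), (-84, 123), (-82, 121), (-80, 118), (-78, 123), (-76, 126), (-74, 106), (-72, 88), (-70, 87), (-68, 96), (-66, 111), (-64, 111), (-62, 109), (34, 214), (36, 214), (38, 209), (40, 193), (42, 154), (44, 146), (46, 170), (48, 188), (50, 186), (52, 177), (54, 181), (56, 191), (58, 204), (60, 211), (62, 215), (64, 215), (66, 210), (68, 205), (70, 193), (72, 151), (74, 107), (76, 94), (78, 105), (80, 114), (82, 107), (84, 120), (86, 127), (88, 117), (90, 116)]
[(-94, 99), (-92, 95), (-90, 94), (-88, 92), (-86, 88), (-84, 86), (-82, 85), (-80, 83), (-78, 81), (-76, 80), (-74, 81)]
t 37.6 p [ 461.3 -165.4  142.5] cyaw 7.2 tz [-0.  0. -1.] F [-0.1 -0.4 -1.1] w 59.4 gf 33.7 j6 -0.52
```

Run:
```python
from h import *
plan(661.4,-154.8,125,7.6)
```

```text
row [-0.0, -0.0, -0.007] [-0.072, 0.999, 0.087] mm 201 deg 0
```

Request:
move_arm(
  steps=[
    [0,0,-0.007,-0.02,0.15,-0.05,0.3],
    [0,0,-0.007,-0.03,0.35,-0.05,0.3],
    [0,0,-0.007,-0.05,0.6,-0.05,0.3],
    [0,0,-0.007,-0.072,0.85,-0.05,0.3],
    [0,0,-0.007,-0.072,0.999,0,0.3],
    [0,0,-0.007,-0.072,0.999,0.087,0.3],
    [0,0,-0.007,-0.072,0.999,0.087,0.3],
    [0,0,-0.007,-0.072,0.999,0.087,0.3],
  ],
)

```text
time_s: 38.6
position: [660.3, -154.4, 124.9]
tcp_rot: [-0.001, 0.658, 0.753, -0.0]
force: [-0.4, 0.5, -2.1]
grip_width: 59.4
grip_force: 33.7
```

Run:
```python
from h import *
st();plan(661.4,-154.8,83,7.6)
```

```text
t 38.6 p [ 660.3 -154.4  124.9] cyaw 7.7 tz [-0.001  0.    -1.   ] F [-0.4  0.5 -2.1] w 59.4 gf 33.7 j6 -0.4
row [-0.001, -0.0, 0.001] [-0.003, 0.006, 0.21] mm 42 deg 0
```

Request:
move_arm(
  steps=[
    [0,0,0,-0.003,0.005,0.1,0.3],
    [0,0,0,-0.003,0.005,0.18,0.3],
    [0,0,0,-0.003,0.005,0.21,0.3],
    [0,0,0,-0.003,0.005,0.21,0.3],
  ],
)

```text
time_s: 39.1
position: [661.6, -154.5, 81.8]
tcp_rot: [-0.001, 0.658, 0.753, -0.0]
force: [-0.3, 0.5, -1.7]
grip_width: 59.5
grip_force: 33.8
```

Request:
move_arm(
  steps=[
    [0,0,0,0,0,0.01,0.3],
    [0,0,0,0,0,0.02,0.3],
    [0,0,0,0,0,0.03,0.3],
    [0,0,0,0,0,0.03,0.3],
  ],
)

```text
time_s: 39.6
position: [662.4, -154.7, 77.1]
tcp_rot: [-0.0, 0.658, 0.753, -0.0]
force: [0.0, 0.5, -1.9]
grip_width: 59.4
grip_force: 33.8
```

Request:
move_arm(
  steps=[
    [0,0,0,0,0,0.01,0.3],
    [0,0,0,0,0,0.015,0.3],
    [0,0,0,0,0,0.015,0.3],
  ],
)

```text
time_s: 39.98
position: [662.8, -154.9, 75.7]
tcp_rot: [0.0, 0.658, 0.753, 0.0]
force: [-2.7, 0.3, 5.4]
grip_width: 58.5
grip_force: 34.6
```

Request:
move_arm(
  steps=[
    [0,0,0,0,0,0,0.6],
    [0,0,0,0,0,0,1],
    [0,0,0,0,0,0,1],
    [0,0,0,0,0,0,1],
    [0,0,0,0,0,-0.1,1],
    [0,0,0,0,0,-0.4,1],
    [0,0,0,0.4,0,-0.4,1],
    [0,0,0,0.9,-0.3,-0.4,1],
    [0,0,0,0.9,-0.3,-0.4,1],
    [0,0,0,0.9,-0.3,-0.4,1],
  ],
)

```text
time_s: 41.22
position: [576.9, 18.4, 155.6]
tcp_rot: [-0.0, 0.656, 0.754, 0.0]
force: [0.4, -0.3, 0.8]
grip_width: 85.5
grip_force: 0.0
```

Run:
```python
from h import *
st();c=read_camera("top")
for k in whites(c):
    for z in (38,120):
        r=rect(c,k,z)
        if 100<r[2]<190 and 40<r[3]<90 and r[0]>400: print(z,np.round(k[:,0].mean(0)),np.round(r,1))
plan(460,349.5,120,-90.4)
```

```text
t 41.2 p [576.9  18.4 155.6] cyaw 7.9 tz [ 0.     0.001 -1.   ] F [ 0.4 -0.3  0.8] w 85.5 gf 0.0 j6 -0.15
38 [239. 244.] [457.7 349.3 151.1  60.2  -0.6]
120 [239. 244.] [439.4 327.2 142.9  56.9  -0.6]
38 [407. 221.] [ 690.  -151.4  183.9   75.1  -77.1]
120 [407. 221.] [ 658.9 -146.   173.8   71.   -77.1]
38 [105.   3.] [1189.8 1150.   151.4   40.8  -73.1]
row [0.001, -0.001, 1.638] [1.725, -0.357, 0.179] mm 354 deg 98
```

Request:
move_arm(
  steps=[
    [0,0,0,0.86,-0.18,0,1],
    [0,0,0,0.86,-0.18,0,1],
    [0,0,0,0.86,-0.18,0,1],
    [0,0,0,0.86,-0.18,0,1],
  ],
)

```text
time_s: 41.78
position: [520.6, 183.3, 155.4]
tcp_rot: [0.0, 0.656, 0.754, 0.001]
force: [0.3, 0.0, -0.1]
grip_width: 85.3
grip_force: 0.0
```

Request:
move_arm(
  steps=[
    [0,0,0.82,0.865,-0.18,0.1,1],
    [0,0,0.82,0.865,-0.18,0.179,1],
    [0,0,0.82,0.865,-0.18,0.179,1],
    [0,0,0.82,0.865,-0.18,0.179,1],
    [0,0,0.82,0.865,-0.18,0.179,1],
    [0,0,0.82,0.865,-0.18,0.179,1],
  ],
)

```text
time_s: 42.52
position: [463.0, 347.0, 118.9]
tcp_rot: [0.0, 0.912, 0.411, 0.001]
force: [-0.5, -0.6, 0.9]
grip_width: 85.5
grip_force: 0.0
```

Request:
move_arm(
  steps=[
    [0,0,0.82,0,0,0,1],
    [0,0,0.82,0,0,0,1],
    [0,0,0.82,0,0,0,1],
    [0,0,0.82,0,0,0,1],
    [0,0,0.82,0,0,0,1],
    [0,0,0.82,0,0,0,1],
  ],
)

```text
time_s: 43.28
position: [462.4, 346.9, 118.8]
tcp_rot: [-0.0, 1.0, -0.005, 0.0]
force: [0.8, 0.2, 0.1]
grip_width: 85.3
grip_force: 0.0
```

Run:
```python
from h import *
st();plan(459.3,349.3,-7.5,-90.6)
s=read_camera("side");c=read_camera("top")
a=c["img"][200:260,365:445,::-1];b=s["img"][200:260,365:445,::-1]
cv2.imwrite("pics/z11.png",np.hstack([cv2.resize(k,(400,300),interpolation=cv2.INTER_CUBIC) for k in (a,b)]))
u=np.array([-.1323,.9912]);v=np.array([.9912,.1323]);o=np.array([659.4,-139.2])
# expected tray corners: top rims of tray1 (z87), tray2 (z120, -15u), near side
for nm,cc in(("top",c),("side",s)):
    for cen,z in((o,87),(o-15*u,120)):
        print(nm,z,np.round(proj(cc,[np.r_[cen+a1*30*v+b1*75*u,z] for a1,b1 in((-1,1),(-1,-1),(1,1),(1,-1))]),1).tolist())
```

```text
t 43.3 p [462.4 346.9 118.8] cyaw -90.6 tz [ 0.001  0.    -1.   ] F [0.8 0.2 0.1] w 85.3 gf 0.0 j6 2.18
row [-0.0, -0.001, 0.001] [-0.016, -0.012, 0.632] mm 126 deg 0
top 87 [[379.4, 228.7], [426.8, 235.9], [381.8, 211.0], [428.8, 218.1]]
top 120 [[385.3, 226.1], [433.7, 233.5], [387.7, 208.0], [435.7, 215.3]]
side 87 [[380.3, 225.3], [430.2, 229.9], [383.4, 217.9], [431.9, 222.3]]
side 120 [[385.6, 215.7], [436.2, 220.2], [388.5, 208.5], [437.6, 212.7]]
```

View pics/z11.png

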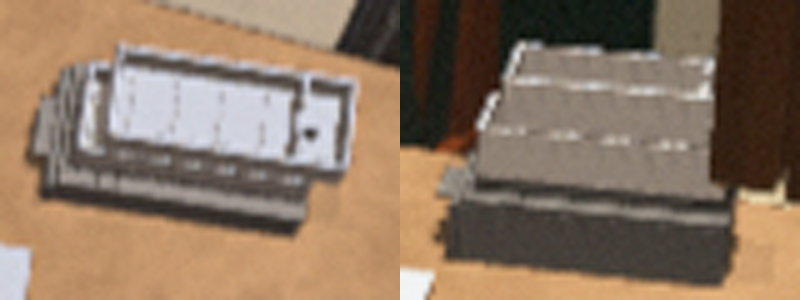

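The tower so far is right: tray 1's well is at the mouth, on the left, and tray 2 is level, turned and stepped back with its well at (325,130). On to the third tray.

Request:
move_arm(
  steps=[
    [0,0,0,-0.016,-0.012,0.25,1],
    [0,0,0,-0.016,-0.012,0.45,1],
    [0,0,0,-0.016,-0.012,0.55,1],
    [0,0,0,-0.016,-0.012,0.6,1],
    [0,0,0,-0.016,-0.012,0.63,1],
    [0,0,0,-0.016,-0.012,0.63,1],
  ],
)

```text
time_s: 44.12
position: [458.6, 350.6, -6.8]
tcp_rot: [-0.0, 1.0, -0.006, 0.001]
force: [0.5, -0.1, 0.6]
grip_width: 85.9
grip_force: 0.0
```

Request:
move_arm(
  steps=[
    [0,0,0,0,0,0,0.3],
    [0,0,0,0,0,0,0.3],
    [0,0,0,0,0,0,0.3],
    [0,0,0,0,0,0,0.3],
    [0,0,0,0,0,0,0.3],
    [0,0,0,0,0,0,0.3],
  ],
  squeeze=30,
)

```text
time_s: 44.88
position: [458.8, 350.8, -6.3]
tcp_rot: [-0.001, 1.0, -0.006, 0.001]
force: [-0.7, -0.6, 6.4]
grip_width: 59.2
grip_force: 33.2
```

Run:
```python
from h import *
st()
```

```text
t 44.9 p [458.8 350.8  -6.3] cyaw -90.7 tz [ 0.002  0.001 -1.   ] F [-0.7 -0.6  6.4] w 59.2 gf 33.2 j6 2.19
```

Request:
move_arm(
  steps=[
    [0,0,0,0,0,-0.1,0.3],
    [0,0,0,0,0,-0.3,0.3],
    [0,0,0,0,0,-0.6,0.3],
    [0,0,0,0,0,-0.9,0.3],
    [0,0,-0.82,0,0,-0.9,0.3],
    [0,0,-0.82,0,0,-0.9,0.3],
    [0,0,-0.82,0,0,-0.9,0.3],
    [0,0,-0.82,0,0,-0.9,0.3],
    [0,0,-0.82,0,0,-0.9,0.3],
    [0,0,-0.82,0,0,-0.9,0.3],
  ],
)

```text
time_s: 46.12
position: [457.6, 349.9, 173.0]
tcp_rot: [-0.0, 0.912, 0.41, 0.0]
force: [0.4, -0.3, -0.8]
grip_width: 59.7
grip_force: 33.2
```

Request:
move_arm(
  steps=[
    [0,0,-0.82,0,0,0,0.3],
    [0,0,-0.82,0,0,0,0.3],
    [0,0,-0.82,0,0,0,0.3],
    [0,0,-0.82,0,0,0,0.3],
    [0,0,-0.82,0,0,0,0.3],
    [0,0,-0.82,0,0,0,0.3],
  ],
)

```text
time_s: 46.88
position: [457.7, 350.0, 172.7]
tcp_rot: [0.0, 0.659, 0.752, -0.0]
force: [0.4, -0.1, -1.3]
grip_width: 59.6
grip_force: 33.2
```

Run:
```python
from h import *
st();plan(659.8,-140.2,155,7.6)
```

```text
t 46.9 p [457.7 350.  172.7] cyaw 7.6 tz [-0. -0. -1.] F [ 0.4 -0.1 -1.3] w 59.6 gf 33.2 j6 0.48
row [-0.0, 0.0, -0.001] [-2.563, 0.679, 0.088] mm 531 deg 0
```

Request:
move_arm(
  steps=[
    [0,0,0,-0.25,0.06,0,0.3],
    [0,0,0,-0.5,0.12,0,0.3],
    [0,0,0,-0.75,0.2,0,0.3],
    [0,0,0,-0.86,0.23,0,0.3],
    [0,0,0,-0.86,0.23,0,0.3],
  ],
)

```text
time_s: 47.5
position: [527.1, 184.4, 172.6]
tcp_rot: [0.0, 0.66, 0.751, 0.0]
force: [-0.1, 0.5, -1.5]
grip_width: 59.5
grip_force: 33.2
```

Request:
move_arm(
  steps=[
    [0,0,0,-0.25,0.06,0,0.3],
    [0,0,0,-0.5,0.12,0,0.3],
    [0,0,0,-0.75,0.2,0,0.3],
    [0,0,0,-0.86,0.23,0,0.3],
    [0,0,0,-0.86,0.23,0,0.3],
  ],
)

```text
time_s: 48.12
position: [595.5, 21.5, 172.3]
tcp_rot: [-0.0, 0.659, 0.752, 0.0]
force: [-0.4, 0.8, -1.8]
grip_width: 59.4
grip_force: 33.1
```

Request:
move_arm(
  steps=[
    [0,0,0,-0.25,0.06,0,0.3],
    [0,0,0,-0.5,0.14,0,0.3],
    [0,0,0,-0.75,0.2,0,0.3],
    [0,0,0,-0.843,0.219,0,0.3],
    [0,0,0,-0.843,0.219,0.088,0.3],
    [0,0,0,-0.843,0.219,0.088,0.3],
    [0,0,0,-0.843,0.219,0.088,0.3],
  ],
)

```text
time_s: 49.0
position: [660.5, -137.5, 154.0]
tcp_rot: [-0.001, 0.657, 0.754, -0.0]
force: [-0.6, -0.3, -1.0]
grip_width: 58.8
grip_force: 33.1
```

Run:
```python
from h import *
st();plan(659.8,-140.2,116,7.6)
```

```text
t 49.0 p [ 660.5 -137.5  154. ] cyaw 7.8 tz [-0.002  0.001 -1.   ] F [-0.6 -0.3 -1. ] w 58.8 gf 33.1 j6 -0.38
row [-0.002, -0.001, 0.004] [-0.013, -0.005, 0.19] mm 38 deg 0
```

Request:
move_arm(
  steps=[
    [0,0,0.003,-0.012,-0.003,0.1,0.3],
    [0,0,0.003,-0.012,-0.003,0.17,0.3],
    [0,0,0.003,-0.012,-0.003,0.19,0.3],
    [0,0,0.003,-0.012,-0.003,0.19,0.3],
  ],
)

```text
time_s: 49.5
position: [660.7, -141.9, 115.9]
tcp_rot: [-0.001, 0.659, 0.752, -0.0]
force: [-0.8, -0.4, -1.5]
grip_width: 59.2
grip_force: 33.2
```

Request:
move_arm(
  steps=[
    [0,0,0,0,0,0.01,0.3],
    [0,0,0,0,0,0.02,0.3],
    [0,0,0,0,0,0.028,0.3],
    [0,0,0,0,0,0.028,0.3],
  ],
)

```text
time_s: 50.0
position: [661.2, -141.7, 111.3]
tcp_rot: [-0.0, 0.659, 0.752, 0.0]
force: [-0.3, 0.9, -0.2]
grip_width: 59.2
grip_force: 33.3
```

Request:
move_arm(
  steps=[
    [0,0,0,0,0,0.01,0.3],
    [0,0,0,0,0,0.015,0.3],
    [0,0,0,0,0,0.015,0.3],
  ],
)

```text
time_s: 50.38
position: [661.4, -141.8, 108.8]
tcp_rot: [0.0, 0.659, 0.752, 0.0]
force: [-0.9, 1.2, 4.0]
grip_width: 59.3
grip_force: 33.7
```

Request:
move_arm(
  steps=[
    [0,0,0,0,0,0.008,0.3],
    [0,0,0,0,0,0.008,0.3],
    [0,0,0,0,0,0.008,0.3],
  ],
)

```text
time_s: 50.75
position: [661.4, -141.8, 108.7]
tcp_rot: [0.0, 0.659, 0.752, 0.0]
force: [-3.0, 3.7, 10.9]
grip_width: 59.1
grip_force: 34.5
```

Request:
move_arm(
  steps=[
    [0,0,0,0,0,0,0.6],
    [0,0,0,0,0,0,1],
    [0,0,0,0,0,0,1],
    [0,0,0,0,0,0,1],
    [0,0,0,0,0,-0.1,1],
    [0,0,0,0,0,-0.4,1],
    [0,0,0,0.4,0,-0.4,1],
    [0,0,0,0.9,0.3,-0.4,1],
    [0,0,0,0.9,0.3,-0.4,1],
    [0,0,0,0.9,0.3,-0.4,1],
  ],
)

```text
time_s: 52.0
position: [698.4, 48.7, 188.5]
tcp_rot: [0.001, 0.657, 0.754, 0.001]
force: [-0.7, -0.7, -0.2]
grip_width: 85.5
grip_force: 0.0
```

Run:
```python
from h import *
st();c=read_camera("top")
for k in whites(c):
    for z in (10,153):
        r=rect(c,k,z)
        if 100<r[2]<190 and 40<r[3]<90 and r[0]>400: print(z,np.round(k[:,0].mean(0)),np.round(r,1))
h=cv2.cvtColor(c["img"],cv2.COLOR_RGB2HSV)
m=cv2.inRange(h,(15,90,90),(35,255,255));m[:,:330]=0;m[:,390:]=0;m[:235]=0;m[280:]=0
for k in cv2.findContours(m,0,1)[0]:
    if cv2.contourArea(k)>20: print("knob",k[:,0].mean(0),np.round(rect(c,k,38),1))
u=np.array([-.1323,.9912]);v=np.array([.9912,.1323]);o=np.array([659.4,-139.2])
print(np.round(proj(c,[np.r_[o+a*30*v+b*75*u,153] for a,b in((-1,1),(-1,-1),(1,1),(1,-1))]),1).tolist())
for q in((-40,-20),(20,35)): print(prof(c,o,97.6,153,np.arange(*q,3),range(-44,44,4),"x"))
plan(530.5,10,60,7.6)
```

```text
t 52.0 p [698.4  48.7 188.5] cyaw 7.8 tz [ 0.003  0.001 -1.   ] F [-0.7 -0.7 -0.2] w 85.5 gf 0.0 j6 -0.1
10 [411. 218.] [ 710.4 -157.2  175.1   80.4  -83.3]
153 [411. 218.] [ 655.3 -147.5  158.7   72.8  -83.3]
10 [166. 158.] [676.8 705.3 114.7  68.4  62.1]
153 [166. 158.] [624.9 634.  104.   62.   62.1]
10 [105.   3.] [1207.9 1170.8  164.1   46.1  -73.1]
153 [105.   3.] [1106.1 1055.9  148.7   41.8  -73.1]
knob [350.  253.4] [ 5.302e+02 -5.000e-01  2.570e+01  1.330e+01 -7.320e+01]
[[381.5, 221.9], [431.0, 229.5], [384.1, 203.5], [433.1, 210.9]]
[(-44, 93), (-40, 99), (-36, 87), (-32, 116), (-28, 200), (-24, 219), (-20, 218), (-16, 218), (-12, 217), (-8, 218), (-4, 216), (0, 218), (4, 219), (8, 219), (12, 217), (16, 153), (20, 85), (24, 104), (28, 178), (32, 167), (36, 141), (40, 159)]
[(-44, 91), (-40, 99), (-36, 87), (-32, 109), (-28, 197), (-24, 220), (-20, 219), (-16, 211), (-12, 213), (-8, 214), (-4, 216), (0, 217), (4, 213), (8, 220), (12, 217), (16, 152), (20, 86), (24, 106), (28, 178), (32, 165), (36, 151), (40, 149)]
row [0.002, -0.0, 0.003] [-0.072, -0.857, 0.639] mm 214 deg 0
```

Request:
move_arm(
  steps=[
    [0,0,0,-0.072,-0.4,0,0],
    [0,0,0,-0.072,-0.857,0,0],
    [0,0,0,-0.072,-0.857,0.3,0],
    [0,0,0,-0.072,-0.857,0.6,0],
    [0,0,0,-0.072,-0.857,0.639,0],
    [0,0,0,-0.072,-0.857,0.639,0],
    [0,0,0,-0.072,-0.857,0.639,0],
  ],
)

```text
time_s: 52.92
position: [532.1, 7.2, 61.5]
tcp_rot: [0.002, 0.659, 0.752, 0.001]
force: [0.8, 0.2, 0.3]
grip_width: 42.8
grip_force: 0.0
```

Run:
```python
from h import *
st();plan(529.6,10.4,3.8,7.6)
s=read_camera("side");h=cv2.cvtColor(s["img"],cv2.COLOR_RGB2HSV)
```

```text
t 52.9 p [532.1   7.2  61.5] cyaw 7.5 tz [ 0.005 -0.    -1.   ] F [0.8 0.2 0.3] w 42.8 gf 0.0 j6 -0.16
row [0.005, 0.001, -0.001] [0.018, -0.012, 0.289] mm 58 deg 0
```

Request:
move_arm(
  steps=[
    [0,0,0,0.016,-0.01,0.1,0],
    [0,0,0,0.016,-0.01,0.2,0],
    [0,0,0,0.016,-0.01,0.27,0],
    [0,0,0,0.016,-0.01,0.295,0],
    [0,0,0,0.016,-0.01,0.295,0],
    [0,0,0,0.016,-0.01,0.295,0],
  ],
)

```text
time_s: 53.72
position: [527.4, 10.4, 0.6]
tcp_rot: [0.001, 0.659, 0.752, 0.0]
force: [0.1, -0.0, 0.1]
grip_width: 42.5
grip_force: 0.0
```

Request:
move_arm(
  steps=[
    [0,0,0,0,0,0,-0.8],
    [0,0,0,0,0,0,-0.8],
    [0,0,0,0,0,0,-0.8],
    [0,0,0,0,0,0,-0.8],
    [0,0,0,0,0,0,-0.8],
    [0,0,0,0,0,0,-0.8],
    [0,0,0,0,0,0,-0.8],
  ],
  squeeze=30,
)

```text
time_s: 54.6
position: [527.4, 10.4, 0.5]
tcp_rot: [0.001, 0.659, 0.752, 0.0]
force: [-0.8, 0.4, 6.0]
grip_width: 13.2
grip_force: 31.4
```

Run:
```python
from h import *
st();plan(662.8,-155,190,7.6)
```

```text
t 54.6 p [5.274e+02 1.040e+01 5.000e-01] cyaw 7.6 tz [ 0.002 -0.    -1.   ] F [-0.8  0.4  6. ] w 13.2 gf 31.4 j6 -0.16
row [0.001, 0.0, -0.001] [-0.909, 0.564, -0.946] mm 286 deg 0
```

Request:
move_arm(
  steps=[
    [0,0,0,0,0,-0.2,-0.8],
    [0,0,0,0,0,-0.5,-0.8],
    [0,0,0,0,0,-0.8,-0.8],
    [0,0,0,0,0,-0.946,-0.8],
    [0,0,0,-0.3,0.19,-0.946,-0.8],
    [0,0,0,-0.55,0.34,-0.946,-0.8],
    [0,0,0,-0.8,0.5,-0.946,-0.8],
    [0,0,0,-0.909,0.564,-0.946,-0.8],
    [0,0,0,-0.909,0.564,-0.946,-0.8],
    [0,0,0,-0.909,0.564,-0.946,-0.8],
  ],
)

```text
time_s: 55.85
position: [661.0, -154.2, 187.6]
tcp_rot: [-0.001, 0.659, 0.752, -0.0]
force: [-0.1, -0.1, -1.7]
grip_width: 13.3
grip_force: 30.5
```

Run:
```python
from h import *
st();plan(662.8,-155,156,7.6)
```

```text
t 55.9 p [ 661.  -154.2  187.6] cyaw 7.6 tz [-0.003  0.001 -1.   ] F [-0.1 -0.1 -1.7] w 13.3 gf 30.5 j6 -0.4
row [-0.002, -0.001, -0.001] [-0.006, 0.009, 0.158] mm 32 deg 0
```

Request:
move_arm(
  steps=[
    [0,0,0,-0.005,0.003,0.08,-0.8],
    [0,0,0,-0.005,0.003,0.14,-0.8],
    [0,0,0,-0.005,0.003,0.158,-0.8],
    [0,0,0,-0.005,0.003,0.158,-0.8],
  ],
)

```text
time_s: 56.35
position: [662.4, -155.4, 156.6]
tcp_rot: [-0.001, 0.659, 0.752, -0.0]
force: [0.4, -0.1, -1.9]
grip_width: 13.0
grip_force: 30.6
```

Request:
move_arm(
  steps=[
    [0,0,0,0,0,0.01,-0.8],
    [0,0,0,0,0,0.02,-0.8],
    [0,0,0,0,0,0.028,-0.8],
    [0,0,0,0,0,0.028,-0.8],
  ],
)

```text
time_s: 56.85
position: [662.9, -155.9, 151.6]
tcp_rot: [-0.0, 0.659, 0.752, -0.0]
force: [-0.5, 0.2, -1.4]
grip_width: 13.2
grip_force: 30.6
```

Request:
move_arm(
  steps=[
    [0,0,0,0,0,0.01,-0.8],
    [0,0,0,0,0,0.013,-0.8],
    [0,0,0,0,0,0.013,-0.8],
  ],
)

```text
time_s: 57.22
position: [662.9, -155.9, 149.1]
tcp_rot: [-0.0, 0.659, 0.752, -0.0]
force: [-0.9, 0.5, -2.3]
grip_width: 13.1
grip_force: 30.6
```

Request:
move_arm(
  steps=[
    [0,0,0,0,0,0.006,-0.8],
    [0,0,0,0,0,0.012,-0.8],
    [0,0,0,0,0,0.012,-0.8],
  ],
)

```text
time_s: 57.6
position: [663.3, -155.9, 148.6]
tcp_rot: [0.001, 0.659, 0.752, 0.0]
force: [-2.0, 1.1, 6.7]
grip_width: 13.1
grip_force: 31.5
```

Seated at 148.6, as expected. Now I release, clear the tower, and check.

Request:
move_arm(
  steps=[
    [0,0,0,0,0,0,-0.4],
    [0,0,0,0,0,0,-0.4],
    [0,0,0,0,0,0,-0.4],
    [0,0,0,0,0,-0.2,-0.4],
    [0,0,0,0,0,-0.5,-0.4],
    [0,0,0,0.5,-0.2,-0.5,-0.4],
    [0,0,0,1,-0.5,-0.5,-0.4],
    [0,0,0,1,-0.5,-0.5,-0.4],
    [0,0,0,1,-0.5,-0.5,-0.4],
  ],
)

```text
time_s: 58.72
position: [535.7, 31.3, 246.7]
tcp_rot: [-0.0, 0.658, 0.753, 0.0]
force: [0.5, 0.1, 0.2]
grip_width: 25.5
grip_force: 0.0
```

Request:
move_arm(
  steps=[
    [0,0,0,0.6,0,0,0],
    [0,0,0,0.9,0,0,0],
    [0,0,0,0.9,0,0,0],
    [0,0,0,0.9,0,0,0],
  ],
)

```text
time_s: 59.22
position: [513.0, 211.2, 246.7]
tcp_rot: [-0.0, 0.657, 0.754, 0.0]
force: [-0.3, -1.0, 0.3]
grip_width: 42.6
grip_force: 0.0
```

Run:
```python
from h import *
st()
s=read_camera("side");c=read_camera("top")
a=c["img"][190:260,360:450,::-1];b=s["img"][185:255,360:450,::-1]
cv2.imwrite("pics/z12.png",np.hstack([cv2.resize(k,(400,311),interpolation=cv2.INTER_CUBIC) for k in (a,b)]))
```

```text
t 59.2 p [513.  211.2 246.7] cyaw 7.9 tz [-0.     0.001 -1.   ] F [-0.3 -1.   0.3] w 42.6 gf 0.0 j6 0.21
```

View pics/z12.png

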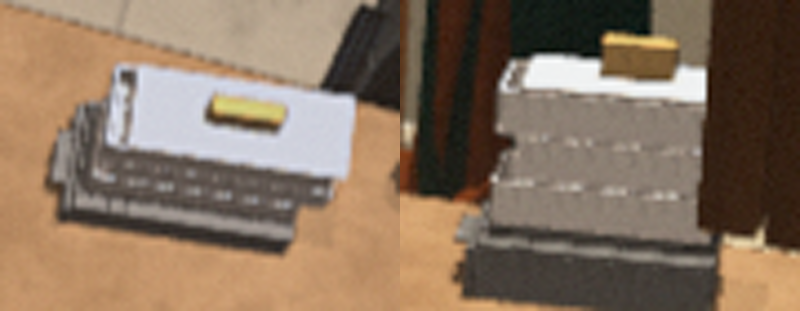

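The tower is level and stepped, with the cover on top and the third tray's well showing at (125,100). The drip plate is still home. Handing in.

```bash
python3 -c "
from cell import *
print(sign_off())"
```

```text
the job is handed in; nothing more can be done
None
```

The job is handed in at about 59 s: the drip tray is home, the three trays found are stacked on the stand with wells alternating from the mouth end, and the cover is seated on top. The mug, spice jar and spray bottle were not touched.

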